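# Load the torch cell into the cupboard lamp

### The arm

A 7-joint arm with a two-finger parallel gripper is mounted at the origin on the work surface. World frame = base frame: x ahead of the robot, y to its left, z up, the work surface at z = 0. Lengths are in m, angles in rad, forces in N, time in s.
With the tool pointing down it reaches from about 0.425 to 1.025 m from the base axis. Payload 3.6 kg.
Tool frame: the origin (TCP) lies at the very end of the fingers, on their centre line; the grasp point (between the pads) lies 19 mm behind it; z points along the fingers, y is the line along which they close (so a half turn about z gives the same grasp; the last joint's range is limited). The gripper opens to 85 mm and grips with 20 to 120 N. Pads are 22 mm wide; open, the fingers measure 114 mm over their backs; the gripper's body (76 mm by 85 mm) begins 54 mm behind the grasp point. The pads swing forward as they close: fully open they stand 13 mm farther back than shut.
Start: joints at [-0.093, 0.591, 0.048, 1.609, -0.033, 0.943, -0.034], TCP at [0.725, 0, 0.231] pointing down, gripper open.
Joint ranges: [-2.69, 2.69], [-0.47, 2.24], [-1.27, 1.36], [0.19, 2.51], [-1.53, 4.68], [0.08, 2.07], [-3.09, 3.09]. Speed limits (rad/s): [2.57, 2.57, 3.14, 3.14, 3.14, 3.14, 3.14].

### API

Orientations are given as a rotation vector (axis times angle).
In Python, from plant import manip gives the robot as it stands.
- The arm moves only by the tool apply_moves, never from a script. Its argument "deltas" is a list of rows, each a list of 3 entries, a list of its own where there are three numbers: the opening, from 0 (shut) to 1 (fully open), then the shift along the tool's x, y, z in mm, then the turn about the tool's z in rad. In form: [[fingers, [x, y, z], twist], ...]. A call has 1 to 5 rows; each row shifts and turns the commanded pose from where the row before left it, along the tool's axes as they then stand; what a row does not reach is not made up. A row lasts 1/10 s, in which the tool goes at most 50 mm and 8.59 degrees, less where a joint would pass 70% of its speed; a pose out of reach is approached as far as the arm can. A call with a gripper value outside its range is refused whole. The fingers move at their own pace and stop on an object; the grip force is fixed at half the most. Time passes only in rows, so rows that do not move let the fingers close. It gives the time, the measured TCP pose, the force, the opening and the grip force at its end, in the units of the state.
- manip.get_obs(): the state, without advancing time (a new reading comes with each control period).
- manip.capture(name): name is "scene" or "side" or "wrist"; returns a dict with "image" (480x640x3 uint8, red, green, blue), "K" (3x3 intrinsics, pixels), "R" (3x3) and "t" (3): a world point X has camera coordinates R X + t; the wrist camera has in their place "mount" (4x4, takes a point from camera to tool coordinates, whose origin is the TCP and whose axes are the flange's). Camera axes: x right, y down, z forward; pixel columns grow to the right and rows downward; lengths in m; the calibration is good to about 2 mm. A picture is of the moment at which its call begins: read the wrist's pose just before it. There is no depth.
- manip.job_done(): hands the job in; it is judged then, once.
The state is a dict: "time": time; "joint_pos": joint angles; "qd": joint speeds; "tau": joint torques, N m; "tcp_pos": TCP position; "tcp_rot": TCP orientation; "contact_force": force on the tool from outside, world axes, zero at the start; "ft_torque": the same for the moment, N m; "opening": finger opening in m; "gripper_force": force on a finger pad.
Only numpy, scipy, OpenCV 4.12 (cv2) and the standard library are available. Lean on these libraries where they do the work, as an engineer would, in place of code of your own. Each camera call takes 0.05 s, during which the arm holds its last target. There are 200 camera calls.

### The job

Put the long slim cell into the open battery bay of the cupboard lamp: bring it in nub end up, press its flat end back against the coil spring, roll the nub end down past the retaining lip, then let it come forward gently until it lies level in the bay with its nub against the contact under the lip, and let go. Never press so hard that the spring or the lip is damaged (25 N at most on the lamp, all contacts added up), and leave the other things where they are.

Things in the scene. Friction and masses are not known exactly. Their poses are not given: they have to be found in the camera images.
- cell: long slim torch cell, grey can 21 mm across, 70 mm long, about 75 g, with a metal nub 8 mm across and 2 mm long on one end; the other end is flat. Origin on its axis at the middle of the can; x runs along it from flat end to nub. It starts level on a black stand, axis 30 mm above the table; its middle 40 mm is free for fingers, down to 14 mm above the table
- cell_flat (a point): centre of the cell's flat end, 35 mm from its origin along -x of the cell; axes as the cell
- cell_nub (a point): tip of the cell's nub, 37 mm from its origin along +x of the cell; axes as the cell
- stand: black stand 80 x 44 mm, fixed, with two V saddles that carry the long slim cell along its x axis at the start; origin under its middle. A like stand carries the fat cell
- lamp: white cupboard lamp 170 x 90 mm, fixed, back upwards; origin at the middle of its underside, x along its battery bay from spring to contact wall, z up; deck 10 mm high. The open bay on it (housing, spring, saddles, wall, lip) is one firm insert clipped in up to 6 mm either way along x from its mean place, not measured. Over 25 N on the lamp (contacts added up) breaks something
- lamp_contact (a point): mean place (the true one up to 6 mm either way along x, with the whole bay) of the point of the contact wall that the nub tip touches when the cell is home: on the cell's axis, 50 mm from the lamp's origin along +x and 23 mm up; axes as the lamp. The wall is upright, 30 mm wide and 40 mm high
- lamp_lip (a point): mean place of the middle of the lower edge of the rigid retaining lip, 7 mm before the contact wall (towards the spring), 36 mm up. The lip overhangs the bay from the top of the wall, 26 mm wide, 4 mm thick (36 to 40 mm up). A level cell cannot enter from above: it comes in nub end up, by about 25 degrees at least; 35 degrees leaves room for the bay's scatter
- lamp_spring (a point): mean place of the tip of the coil spring's domed cap (12 mm across), 68.5 mm from the contact wall, 23 mm up, facing +x; it moves with the bay. It yields along -x by 0.8 N per mm and is solid after 11 mm (8.8 N), then the force shoots up. Pressed to 8.5 to 11 N, and rolled about the centre of its flat end, the cell clears the lip in every case
- lamp_housing (a point): mean place of the middle of the top edge of the spring housing's face, 86 mm from the contact wall, 34 mm up; the housing is 40 mm wide and runs 20 mm back (-x) from there. Should the cell be let go with the spring pressed hard, the spring bangs it into the wall; axes as the lamp
- lamp_saddle (a point): mean place of the deck point midway between the two low 45-degree V saddles that carry the cell (72 to 61 and 17 to 7 mm from the contact wall, up to 9.2 mm to each side, 18 mm high); they guide it sideways. Between and beside them the bay is open for fingers down to the deck, 10 mm up
- fat_cell: bystander: short fat battery, 33 mm across and 58 mm long plus a 2.5 mm nub, on the other black stand; origin at its middle. Leave it alone.
- bay_cover: bystander: white plastic cover plate 100 x 40 x 6 mm lying on the table; origin under its middle. Leave it alone.
- screwdriver: bystander: screwdriver 170 mm long lying on the table; origin under its middle. Leave it alone.
- tape: bystander: cardboard ring 72 mm across, 24 mm high; origin under its middle. Leave it alone.
- jar: bystander: closed clear jar 60 mm across, 65 mm high; origin under its middle. Leave it alone.
Mind the look-alikes: they are no part of the job. What is shaped like the lamp but orange or yellow is not meant.

How it is judged:
On the way, in this order (a step that is already met when the one before it is completed fails the run):
1. the cell is lifted clear of its stand (height (world z) of cell above 0.06 m), for 0.1 s.
2. the cell's flat end presses on the spring cap with over 4 N while the nub end is up (nub tip over 12 mm above its home height) (x of cell_flat in the frame of lamp_spring between -0.02 and 0.006 m and z of cell_flat in the frame of lamp_spring between -0.008 and 0.008 m and z of cell_nub in the frame of lamp_contact above 0.012 m and contact force between cell and lamp above 4 N), for 0.1 s.
At the end, for the whole second after the job is handed in: the cell lies level along the bay (within 0.06 rad), at rest and released, nub tip within 3 mm of its home height, 4 mm sideways and 8 mm along the bay of the mean contact point (the bay itself sits up to 6 mm off it; the spring pushes a cell that lies down in the bay home under the lip) (x of cell_nub in the frame of lamp_contact between -0.008 and 0.008 m and y of cell_nub in the frame of lamp_contact between -0.004 and 0.004 m and z of cell_nub in the frame of lamp_contact between -0.003 and 0.003 m and angle between the x axis of cell and the x axis of lamp, either way round below 0.06 rad and linear speed of cell below 0.01 m/s and contact force between the fingers and cell below 0.1 N); the robot touches nothing.
It fails at once if the cell or the robot presses on the lamp (its spring, lip or saddles) with more than 25 N (all contacts added up) (contact force between any of cell, the arm, the fingers and lamp above 25 N).
It fails at once if a bystander is moved by more than 30 mm (distance of any of fat_cell, bay_cover, screwdriver, tape, jar from where it was at the start of the episode above 0.03 m).
It also fails if it takes over 67 s, if anything falls off the work surface, if the arm or the gripper's body presses on something with over 40 N, if the wrist force passes 120 N, or if a joint passes its speed limit or range.

## Working session

There is one attempt and no reset: what is moved stays moved. The work goes in short steps, Python scripts to look and compute and a tool call to move; the robot and the scene stay as the last step left them, time stands still between calls to the robot, and variables do not carry over. Pictures are saved under pics/ and viewed, at most 10 in all, crops included, and the job is handed in when it is done.

Besides the shell and the picture viewer there is one more tool, called after "Request:" by a JSON object that holds its "fn" and its "kwargs", one argument or row to a line. apply_moves: Moves the arm, as the interface text tells. Its arguments: {"type":"object","properties":{"deltas":{"type":"array","items":{"type":"array"}}},"required":["deltas"]}

```bash
mkdir -p pics; ls
python3 - <<'E'
from plant import manip
import cv2,numpy as np
o=manip.get_obs();print({k:np.round(v,3) for k,v in o.items()})
for n in("scene","side"):
    c=manip.capture(n);cv2.imwrite(f"pics/{n}0.png",c["image"][:,:,::-1]);np.savez(f"{n}0.npz",**{k:c[k] for k in("K","R","t","image")})
    print(n,c["K"].round(1).tolist(),(-c["R"].T@c["t"]).round(3),c["R"].round(3).tolist())
c=manip.capture("wrist");print(c["K"],c["mount"]);cv2.imwrite("pics/w0.png",c["image"][:,:,::-1])
E
```

```text
pics
{'time': np.float64(0.0), 'joint_pos': array([-0.093,  0.592,  0.048,  1.61 , -0.033,  0.943, -0.034]), 'qd': array([ 0.002, -0.   , -0.001,  0.   ,  0.   ,  0.001, -0.   ]), 'tau': array([ 0.0000e+00, -5.4868e+01,  1.5470e+00, -1.9812e+01,  9.0000e-03,
        9.0000e-03, -0.0000e+00]), 'tcp_pos': array([ 0.724, -0.   ,  0.23 ]), 'tcp_rot': array([-2.22 , -2.22 ,  0.003]), 'contact_force': array([ 0.02 , -0.444,  0.998]), 'ft_torque': array([0.004, 0.044, 0.001]), 'gripper_force': np.float64(0.0), 'opening': np.float64(0.085)}
scene [[573.3, 0.0, 314.5], [0.0, 573.3, 244.4], [0.0, 0.0, 1.0]] [1.413 0.386 0.922] [[-0.403, 0.915, -0.0], [0.601, 0.265, -0.754], [-0.69, -0.304, -0.657]]
side [[486.3, 0.0, 328.2], [0.0, 486.3, 237.1], [0.0, 0.0, 1.0]] [ 0.228 -0.863  0.759] [[0.945, -0.326, -0.012], [-0.208, -0.575, -0.792], [0.251, 0.751, -0.611]]
[[342.37287697   0.         320.34702712]
 [  0.         342.37287697 239.14414525]
 [  0.           0.           1.        ]] [[-1.05133223e-03 -9.61050910e-01 -2.76369397e-01  7.09134442e-02]
 [ 9.99999380e-01 -9.09219553e-04 -6.42347907e-04  3.43254222e-04]
 [ 3.66048581e-04 -2.76369902e-01  9.61051270e-01 -1.42061747e-01]
 [ 0.00000000e+00  0.00000000e+00  0.00000000e+00  1.00000000e+00]]
```

View pics/scene0.png

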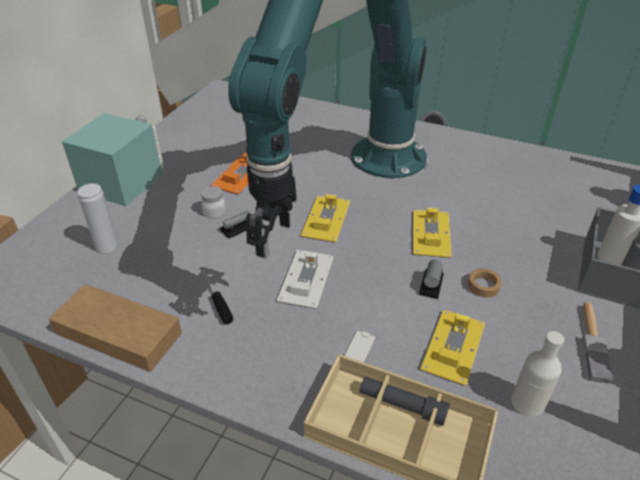

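View pics/side0.png

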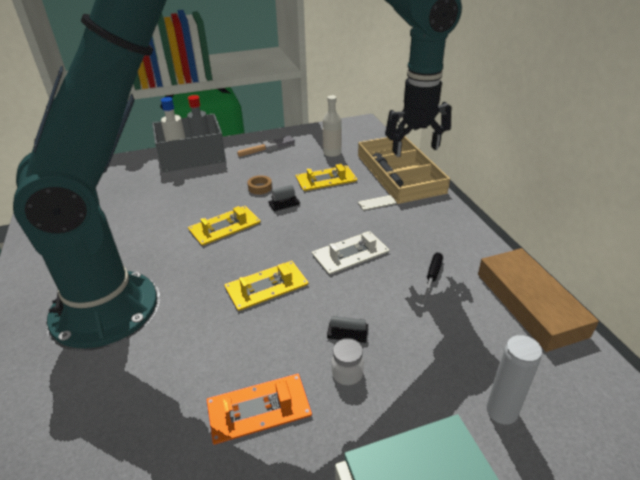

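Scene shows: slim cell on its stand at scene (237,223)/side (348,328), beside the jar. Possible confusions: fat cell (432,277), screwdriver (222,307), dark torch in the tray (400,395). White lamp at scene (306,277)/side (351,252). Yellow (326,217), (432,232), (453,345) and orange (238,172) lamps are decoys.

```bash
cat > h.py <<'E'
import numpy as np,cv2
def load(n): return dict(np.load(n))
def cast(c,px,z):
    px=np.atleast_2d(np.array(px,float))
    d=np.c_[px,np.ones(len(px))]@np.linalg.inv(c["K"]).T@c["R"]; o=-c["R"].T@c["t"]
    return o+d*((z-o[2])/d[:,2])[:,None]
def tri(cs,pxs):
    A=np.zeros((3,3));b=np.zeros(3)
    for c,p in zip(cs,pxs):
        d=np.array([*p,1])@np.linalg.inv(c["K"]).T@c["R"];d/=np.linalg.norm(d);P=np.eye(3)-np.outer(d,d);o=-c["R"].T@c["t"];A+=P;b+=P@o
    return np.linalg.solve(A,b)
def proj(c,X):
    p=(c["R"]@np.atleast_2d(X).T).T+c["t"];p=p@c["K"].T;return p[:,:2]/p[:,2:]
E
python3 - <<'E'
from h import *
S=load("scene0.npz");D=load("side0.npz")
print("cell approx",tri([S,D],[(237,223),(348,325)]),cast(S,[(237,223)],.03),cast(D,[(348,325)],.03))
for c,p,n in((S,(306,277),"S"),(D,(351,252),"D")):
    im=c["image"];g=cv2.cvtColor(im,cv2.COLOR_RGB2HSV)
    m=((g[...,1]<45)&(g[...,2]>175)).astype(np.uint8)
    k,l,st,ce=cv2.connectedComponentsWithStats(m);i=l[p[1]-2:p[1]+3,p[0]-25:p[0]+25];i=np.bincount(i[i>0]).argmax()
    m=(l==i).astype(np.uint8);ct=max(cv2.findContours(m,0,2)[0],key=cv2.contourArea)
    q=cv2.approxPolyDP(cv2.convexHull(ct),3,True)[:,0];print(n,st[i],q.tolist());print(cast(c,q,.01).round(4).tolist())
a=cv2.resize(S["image"][165:315,195:345],(600,600),interpolation=2);
cv2.imwrite("pics/c1.png",a[...,::-1])
b=cv2.resize(D["image"][220:400,300:410],(366,600),interpolation=2);cv2.imwrite("pics/c2.png",b[...,::-1])
E
```

```text
cell approx [ 0.47287773 -0.24182305  0.0212068 ] [[ 0.48009454 -0.23486448  0.03      ]] [[ 0.47112463 -0.25092893  0.03      ]]
S [ 278  250   55   57 1414] [[297, 250], [332, 256], [316, 306], [278, 300]]
[[0.4912, -0.0662, 0.01], [0.4772, 0.0186, 0.01], [0.6392, 0.0484, 0.01], [0.6564, -0.0345, 0.01]]
D [ 312  231   77   42 1116] [[388, 248], [330, 272], [312, 252], [367, 231]]
[[0.6587, -0.0338, 0.01], [0.4965, -0.0687, 0.01], [0.4793, 0.0146, 0.01], [0.6371, 0.0475, 0.01]]
```

View pics/c1.png

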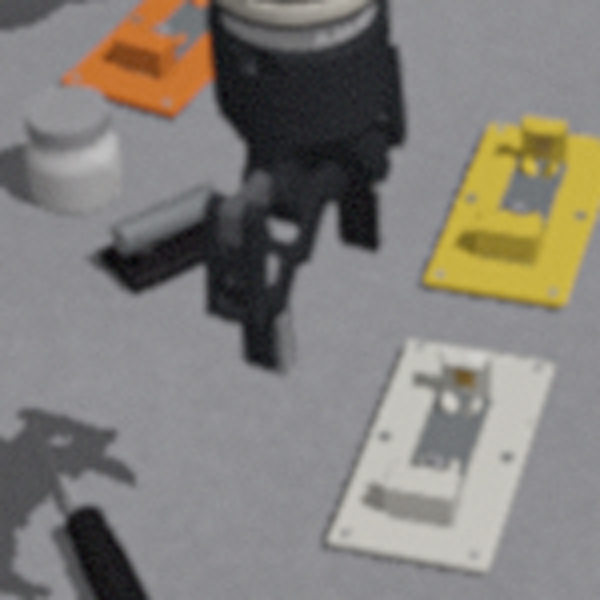

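View pics/c2.png

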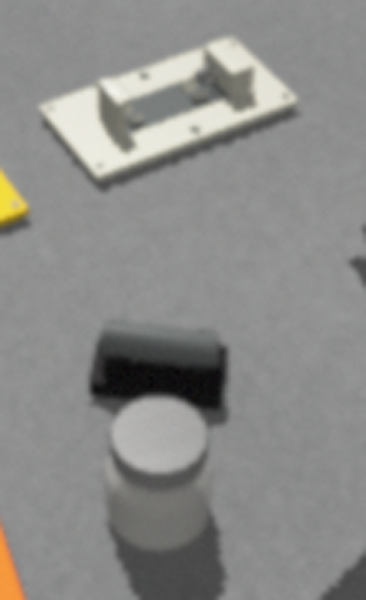

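White lamp and slim grey cell confirmed: cell in c1 from (115,240) to (210,190); lamp wall with copper contact is at the near-base end, housing at the far end. Moving above the cell for a wrist view.

Request:
{"fn": "apply_moves", "kwargs": {
  "deltas": [
    [1,[-30,-36,0],0],
    [1,[-30,-36,0],0],
    [1,[-30,-36,0],0],
    [1,[-30,-36,0],0],
    [1,[-30,-36,0],0]
  ]
}}

```text
time: 0.65
tcp_pos: [0.5432, -0.151, 0.2311]
tcp_rot: [-2.221, -2.222, 0.001]
contact_force: [0.7, -1.3, 0.3]
opening: 0.0853
gripper_force: 0.0
```

Request:
{"fn": "apply_moves", "kwargs": {
  "deltas": [
    [1,[-30,-36,0],0],
    [1,[-20,-34,0],0],
    [1,[0,0,0],0],
    [1,[0,0,0],0],
    [1,[0,0,0],0]
  ]
}}

```text
time: 1.15
tcp_pos: [0.4763, -0.1992, 0.2315]
tcp_rot: [2.219, 2.223, 0.002]
contact_force: [0.1, -0.1, -0.5]
opening: 0.0852
gripper_force: 0.0
```

```bash
cat >> h.py <<'E'
def wrist(name):
    from plant import manip
    from scipy.spatial.transform import Rotation as Ro
    o=manip.get_obs();c=manip.capture("wrist")
    T=np.eye(4);T[:3,:3]=Ro.from_rotvec(o["tcp_rot"]).as_matrix();T[:3,3]=o["tcp_pos"]
    T=T@c["mount"];R=T[:3,:3].T
    d=dict(K=c["K"],R=R,t=-R@T[:3,3],image=c["image"]);np.savez(name+".npz",**d);cv2.imwrite(f"pics/{name}.png",c["image"][:,:,::-1])
    print(o["time"],o["tcp_pos"].round(4),o["tcp_rot"].round(4));return d
E
python3 -c "
from h import *
wrist('w1')"
```

```text
1.15 [ 0.4763 -0.1992  0.2315] [2.2191e+00 2.2226e+00 1.7000e-03]
```

View pics/w1.png

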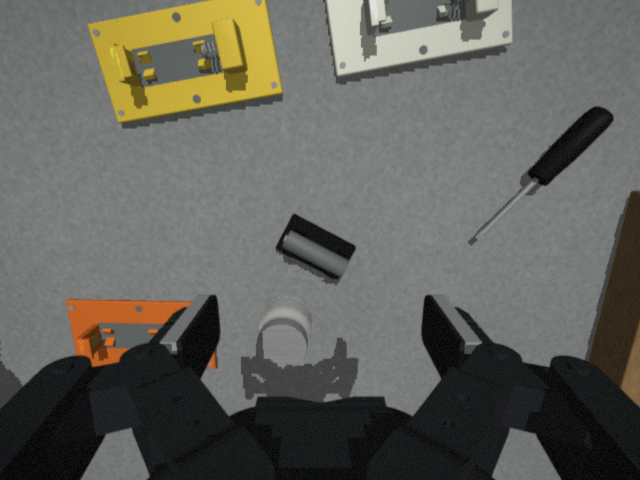

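Run:
```python
from h import *
c=load("w1.npz");im=c["image"]
g=cv2.cvtColor(im,cv2.COLOR_RGB2HSV)
m=np.zeros(im.shape[:2],np.uint8);m[205:290,265:365]=(im[205:290,265:365].max(2)<60)
ct=max(cv2.findContours(m,0,2)[0],key=cv2.contourArea);q=cv2.minAreaRect(ct);print("dark",q)
print(np.array(im[252,270:370,0]))
a=cv2.resize(im[205:290,262:366],(734,600),interpolation=cv2.INTER_CUBIC)
cv2.imwrite("pics/c3.png",a[...,::-1])
# jar: top circle z=.065
print("jar bottom/top px guesses",cast(c,[(285,318)],.065),cast(c,[(285,345)],0))
S=load("scene0.npz");D=load("side0.npz")
print("jar tri",tri([S,D],[(212,194),(348,350)]))
```

```text
dark ((315.0596923828125, 247.6366729736328), (71.21263122558594, 40.939117431640625), 27.758541107177734)
[128 126 121 122 120 113  97  93  86  71  63  54  38  26  18  12  22  19
  15  21  26  31  43  52  57  65  67  72  73  79  78  79  83  89  92  93
  90  95 102 103 105 108 109 112 110 110 113 111 110 111 105 104  99 100
  97  95  99  95  92  86  81  76  66  52  45  29  22  10  15  11  17  18
  17  25  16  23  24  22  20  16  25  20  28  58  99 119 125 125 125 125
 122 123 124 124 124 128 129 125 122 117]
jar bottom/top px guesses [[ 0.44126121 -0.29939177  0.065     ]] [[ 0.43281729 -0.37290099  0.        ]]
jar tri [ 0.43798588 -0.33076158  0.06091129]
```

View pics/c3.png

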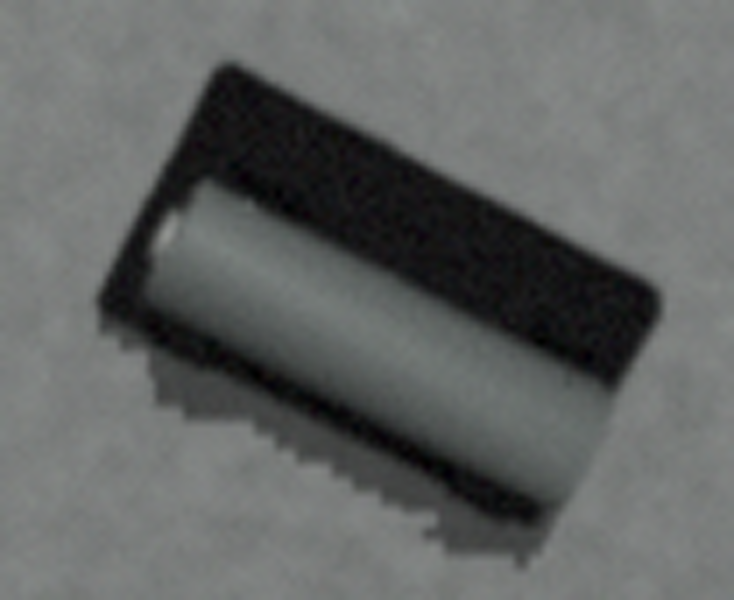

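Run:
```python
from h import *
c=load("w1.npz")
e=cast(c,[(286.9,238.7),(345,268.5)],.03);print(e)
d=e[0]-e[1];L=np.hypot(*d[:2]);yaw=np.degrees(np.arctan2(d[1],d[0]));m=e.mean(0);print("len",L,"yaw",yaw,"mid",m)
st=cast(c,[(315.06,247.64)],.01);print("stand",st)
j=np.array([*cast(c,[(285,338)],.065)[0]]);print("jar",j)
u=d/L;n=np.array([-u[1],u[0],0])
print("jar rel to cell: along",(j-m)@u,"perp",(j-m)@n)
S=load("scene0.npz");D=load("side0.npz")
print(proj(S,e),proj(D,e))
```

```text
[[ 0.44184274 -0.22658709  0.03      ]
 [ 0.50315627 -0.25975224  0.03      ]]
len 0.0697085025176685 yaw 151.59056338986167 mid [ 0.47249951 -0.24316967  0.03      ]
stand [[ 0.47089181 -0.24264541  0.01      ]]
jar [ 0.4406235  -0.32217546  0.065     ]
jar rel to cell: along -0.009551326268733833 perp 0.08465676616055395
[[247.42574385 215.08220674]
 [223.50153855 225.83392527]] [[330.04770193 320.08776396]
 [364.64054587 324.06854047]]
```

Crop: cell from nub end (168,228) [bright nub, toward low world x] to flat end (586,448); measured length 69.7 mm, z 30 mm – consistent. Aligning.

Request:
{"fn": "apply_moves", "kwargs": {
  "deltas": [
    [0.55,[0,0,0],-0.135],
    [0.55,[0,0,0],-0.135],
    [0.55,[0,0,0],-0.135],
    [0.55,[0,0,0],-0.135],
    [0.55,[0,0,0],-0.135]
  ]
}}

```text
time: 1.7
tcp_pos: [0.4765, -0.1988, 0.2312]
tcp_rot: [1.348, 2.837, 0.001]
contact_force: [-0.3, 0.1, -0.8]
opening: 0.0471
gripper_force: 0.0
```

Request:
{"fn": "apply_moves", "kwargs": {
  "deltas": [
    [0.55,[0,0,0],-0.135],
    [0.55,[0,0,0],-0.135],
    [0.55,[0,0,0],-0.13],
    [0.55,[-10,-40,40],0],
    [0.55,[0,0,40],0]
  ]
}}

```text
time: 2.2
tcp_pos: [0.4683, -0.239, 0.1571]
tcp_rot: [0.774, 3.038, -0.005]
contact_force: [1.3, -0.9, -0.3]
opening: 0.0469
gripper_force: 0.0
```

Request:
{"fn": "apply_moves", "kwargs": {
  "deltas": [
    [0.55,[0,0,40],0],
    [0.55,[0,0,0],0],
    [0.55,[0,0,0],0]
  ]
}}

```text
time: 2.5
tcp_pos: [0.467, -0.2338, 0.1163]
tcp_rot: [-0.767, -3.045, -0.001]
contact_force: [0.5, 0.6, 0.9]
opening: 0.047
gripper_force: 0.0
```

```bash
cat >> h.py <<'E'
def rel(target,uyaw):
    from plant import manip
    from scipy.spatial.transform import Rotation as Ro
    o=manip.get_obs();R=Ro.from_rotvec(o["tcp_rot"]).as_matrix()
    print("t",o["time"],"tcp",o["tcp_pos"].round(4),"yaw",np.degrees(np.arctan2(R[1,0],R[0,0])).round(2),"F",o["contact_force"].round(1),"tau",o["ft_torque"].round(2),"op",o["opening"].round(4),o["gripper_force"].round(1))
    print("delta tool mm",(R.T@(np.array(target)-o["tcp_pos"])*1000).round(1),"tilt",R[:,2].round(3))
E
python3 -c "
from h import *
wrist('w2')
rel([.4655,-.2394,.014],0)"
```

```text
2.5 [ 0.467  -0.2338  0.1163] [-7.6740e-01 -3.0453e+00 -1.2000e-03]Traceback (most recent call last):
  File "<string>", line 4, in <module>
    rel([.4655,-.2394,.014],0)
    ~~~^^^^^^^^^^^^^^^^^^^^^^^
  File "h.py", line 26, in rel
    print("t",o["time"],"tcp",o["tcp_pos"].round(4),"yaw",np.degrees(np.arctan2(R[1,0],R[0,0])).round(2),"F",o["contact_force"].round(1),"tau",o["ft_torque"].round(2),"op",o["opening"].round(4),o["gripper_force"].round(1))
                                                                                                                                                                            ^^^^^^^^^^^^^^^^^^
AttributeError: 'float' object has no attribute 'round'
```

View pics/w2.png

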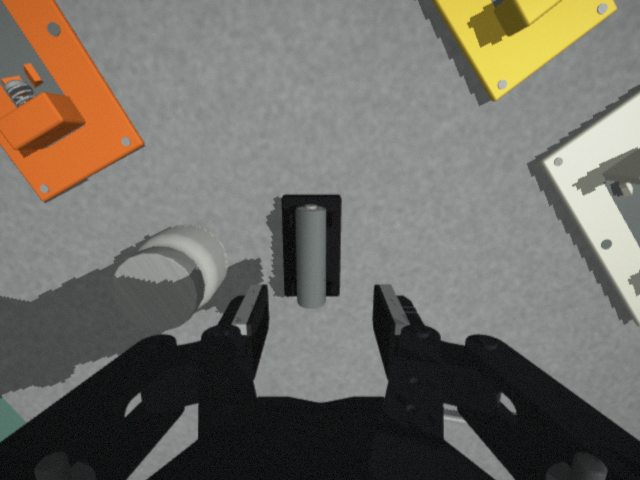

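Nub at (312,207) points away from camera bottom, flat end at (311,305), fingers straddle it with the jar (170,270) clear on the left.

```bash
sed -i 's/o\["gripper_force"\].round(1)/o["gripper_force"]/;s/o\["opening"\].round(4)/o["opening"]/' h.py
python3 - <<'E'
from h import *
c=load("w2.npz");im=c["image"].astype(int)
for r in (220,250,280): print(r,im[r,284:340,1].tolist())
e=cast(c,[(312,209),(311.5,302)],.03);d=e[0]-e[1];print(e,np.hypot(*d[:2]),np.degrees(np.arctan2(d[1],d[0])),e.mean(0))
rel([.4655,-.2394,.014],0)
E
```

```text
220 [16, 16, 15, 10, 0, 18, 30, 26, 28, 2, 21, 35, 52, 62, 65, 68, 73, 78, 84, 86, 90, 96, 96, 104, 108, 107, 112, 117, 117, 120, 119, 120, 119, 124, 123, 126, 119, 120, 116, 117, 111, 88, 35, 14, 8, 18, 22, 8, 24, 27, 19, 29, 29, 27, 30, 26]
250 [5, 17, 1, 11, 16, 9, 11, 17, 16, 17, 17, 17, 43, 57, 62, 68, 70, 77, 86, 92, 93, 98, 99, 107, 109, 110, 112, 115, 116, 121, 122, 125, 123, 125, 122, 123, 121, 116, 114, 111, 106, 90, 47, 27, 25, 25, 29, 24, 30, 27, 24, 24, 24, 28, 34, 33]
280 [20, 13, 9, 15, 8, 18, 7, 12, 17, 21, 15, 16, 25, 51, 60, 64, 73, 77, 85, 92, 94, 98, 103, 105, 112, 114, 113, 118, 118, 120, 125, 123, 122, 120, 125, 120, 121, 115, 111, 105, 86, 77, 33, 22, 20, 17, 30, 23, 22, 32, 25, 23, 31, 22, 29, 62]
[[ 0.44188178 -0.22577669  0.03      ]
 [ 0.50230532 -0.25932054  0.03      ]] 0.06911001025494015 150.96335509454738 [ 0.47209355 -0.24254862  0.03      ]
t 2.55 tcp [ 0.4679 -0.2343  0.1175] yaw 151.7 F [ 0.7 -0.2  0.3] tau [-0.05  0.01  0.03] op 0.046883388688858676 0.0
delta tool mm [-1.000e-01 -5.700e+00  1.035e+02] tilt [ 0.002 -0.    -1.   ]
```

Request:
{"fn": "apply_moves", "kwargs": {
  "deltas": [
    [0.55,[0,-5.5,30],0],
    [0.55,[0,0,30],0],
    [0.55,[0,0,20],0],
    [0.55,[0,0,10],0],
    [0.55,[0,0,0],0]
  ]
}}

```text
time: 3.05
tcp_pos: [0.4646, -0.2396, 0.0271]
tcp_rot: [0.769, 3.045, -0.0]
contact_force: [-0.5, -0.4, 0.2]
opening: 0.0471
gripper_force: 0.0
```

```bash
python3 -c "
from h import *
rel([.4651,-.2387,.0145],0)"
```

```text
t 3.05 tcp [ 0.4646 -0.2396  0.0271] yaw 151.64 F [-0.5 -0.4  0.2] tau [-0.    0.04 -0.02] op 0.04711989398532103 0.0
delta tool mm [-0.   1.  12.6] tilt [ 0.001 -0.    -1.   ]
```

Descend, close.

Request:
{"fn": "apply_moves", "kwargs": {
  "deltas": [
    [0.55,[0,1,11.5],0],
    [0.55,[0,0,0],0],
    [0.0,[0,0,0],0],
    [0.0,[0,0,0],0],
    [0.0,[0,0,0],0]
  ]
}}

```text
time: 3.55
tcp_pos: [0.4638, -0.2398, 0.0157]
tcp_rot: [0.772, 3.045, -0.002]
contact_force: [-1.9, -1.2, 5.2]
opening: 0.019
gripper_force: 58.4
```

Request:
{"fn": "apply_moves", "kwargs": {
  "deltas": [
    [0.0,[0,0,0],0],
    [0.0,[0,0,0],0]
  ]
}}

```text
time: 3.75
tcp_pos: [0.4638, -0.2397, 0.0157]
tcp_rot: [0.772, 3.045, -0.002]
contact_force: [-1.8, -1.9, 6.6]
opening: 0.0191
gripper_force: 58.5
```

Request:
{"fn": "apply_moves", "kwargs": {
  "deltas": [
    [0.245,[0,0,0],0],
    [0.245,[0,0,0],0]
  ]
}}

```text
time: 3.95
tcp_pos: [0.4638, -0.2397, 0.0152]
tcp_rot: [0.772, 3.045, -0.002]
contact_force: [-1.5, -3.5, 3.6]
opening: 0.0213
gripper_force: 1.8
```

Commanded opening modulates grip force (useful: low grip lets the cell pivot). Full grip and lift.

Request:
{"fn": "apply_moves", "kwargs": {
  "deltas": [
    [0.0,[0,0,0],0],
    [0.0,[0,0,0],0],
    [0.0,[0,0,-20],0],
    [0.0,[0,0,-40],0],
    [0.0,[0,0,-40],0]
  ]
}}

```text
time: 4.45
tcp_pos: [0.4635, -0.2372, 0.1151]
tcp_rot: [-0.768, -3.044, -0.003]
contact_force: [1.4, -0.4, -1.8]
opening: 0.0191
gripper_force: 58.7
```

Request:
{"fn": "apply_moves", "kwargs": {
  "deltas": [
    [0.0,[0,0,-40],0],
    [0.0,[0,0,-20],-0.13],
    [0.0,[0,0,0],-0.14],
    [0.0,[0,0,0],-0.14],
    [0.0,[0,0,0],-0.14]
  ]
}}

```text
time: 4.95
tcp_pos: [0.464, -0.2376, 0.175]
tcp_rot: [-0.096, 3.14, 0.001]
contact_force: [-0.8, -0.2, -1.1]
opening: 0.019
gripper_force: 58.8
```

Request:
{"fn": "apply_moves", "kwargs": {
  "deltas": [
    [0.0,[0,0,0],-0.135],
    [0.0,[0,0,0],0],
    [0.0,[0,0,0],0]
  ]
}}

```text
time: 5.25
tcp_pos: [0.4638, -0.2381, 0.1746]
tcp_rot: [0.293, -3.128, -0.002]
contact_force: [-0.3, -0.3, -0.7]
opening: 0.0187
gripper_force: 58.7
```

Run:
```python
from h import *
for n in("S","D"):pass
a=np.array([[[0.4912,-0.0662],[0.4772,0.0186],[0.6392,0.0484],[0.6564,-0.0345]],[[.4965,-.0687],[.4793,.0146],[.6371,.0475],[.6587,-.0338]]])
for q in a:
    d=(q[0]+q[1]-q[2]-q[3])/2;print("ctr",q.mean(0),"len",np.hypot(*d),"yaw",np.degrees(np.arctan2(d[1],d[0]))%360, "yaw short",np.degrees(np.arctan2(*( (q[1]+q[2]-q[0]-q[3])[::-1]))))
rel([.52,-.016,.14],0)
```

```text
ctr [ 0.566    -0.008425] len 0.16646477855690672 yaw 190.64502750374024 yaw short 100.53918372862825
ctr [ 0.5679 -0.0101] len 0.1635518572196598 yaw 191.96263226984476 yaw short 103.26379984057218
t 5.25 tcp [ 0.4638 -0.2381  0.1746] yaw -169.28 F [-0.3 -0.3 -0.7] tau [0.01 0.02 0.03] op 0.01871503199405392 58.74555230140686
delta tool mm [-96.5 207.7  34.8] tilt [-0.     0.001 -1.   ]
```

Request:
{"fn": "apply_moves", "kwargs": {
  "deltas": [
    [0.0,[-36,34,5],0],
    [0.0,[-36,34,5],0],
    [0.0,[-36,34,5],0],
    [0.0,[-36,34,10],0],
    [0.0,[-36,34,10],0]
  ]
}}

```text
time: 5.75
tcp_pos: [0.6092, -0.0366, 0.1398]
tcp_rot: [-0.294, 3.128, -0.0]
contact_force: [-0.5, -0.6, -1.3]
opening: 0.0193
gripper_force: 58.8
```

Request:
{"fn": "apply_moves", "kwargs": {
  "deltas": [
    [0.0,[-36,34,15],0],
    [0.0,[0,0,0],0],
    [0.0,[0,0,0],0],
    [0.0,[0,0,0],0]
  ]
}}

```text
time: 6.15
tcp_pos: [0.6353, -0.001, 0.1253]
tcp_rot: [0.294, -3.126, 0.002]
contact_force: [-0.5, -0.2, -1.1]
opening: 0.0194
gripper_force: 58.8
```

Run:
```python
from h import *
wrist("w3");rel([.52,-.016,.14],0)
```

```text
6.15 [ 0.6353 -0.001   0.1253] [ 2.9380e-01 -3.1261e+00  1.8000e-03]
t 6.2 tcp [ 0.6353 -0.0018  0.1255] yaw -169.32 F [-0.4  0.2 -0.4] tau [-0.01  0.01 -0.02] op 0.0190681493426804 58.83602857589722
delta tool mm [116.    7.4 -14.3] tilt [-0.001 -0.001 -1.   ]
```

View pics/w3.png

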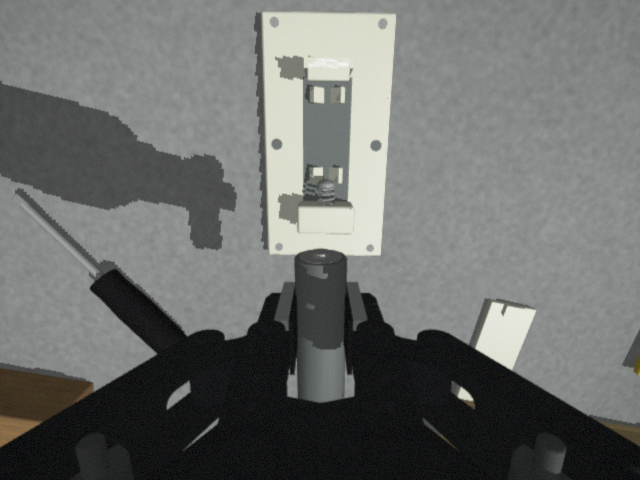

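Lamp seen from above: holes at (274,21),(383,23),(277,144),(376,146),(279,247),(370,248); lip/wall top near rows 58–80, saddles rows 86–103 and 166–180, spring at (320,188), housing top rows 206–234; cell held, nub at (322,257), flat at ~(321,400).

Run:
```python
from h import *
c=load("w3.npz");im=c["image"].astype(int)
h=[]
for x,y in((274,21),(383,23),(277,144),(376,146),(279,247),(370,248)):
    w=im[y-7:y+8,x-7:x+8].sum(2);m=np.clip(np.median(w)-60-w,0,None);Y,X=np.mgrid[y-7:y+8,x-7:x+8];h.append(((m*X).sum()/m.sum(),(m*Y).sum()/m.sum()))
print(np.round(h,1).tolist());H=cast(c,h,.01);print(H.round(4).tolist())
o=H.mean(0);d=H[0]+H[1]-H[4]-H[5];yaw=np.arctan2(d[1],d[0]);s=H[0]+H[2]+H[4]-H[1]-H[3]-H[5];print("o",o,"yaw",np.degrees(yaw)%360,"yaw2",np.degrees(np.arctan2(s[1],s[0]))%360)
u=np.array([np.cos(yaw),np.sin(yaw),0]);v=np.array([-u[1],u[0],0])
L=lambda p,z:[((X-o)@u,(X-o)@v) for X in cast(c,p,z)]
print("holes lamp",[tuple(np.round([(X-o)@u,(X-o)@v],4)) for X in H])
for col in (312,328,342): print(col,[(r,int(im[r,col-1:col+2].mean())) for r in range(50,106,2)])
for col in (310,340): print(col,[(r,int(im[r,col-1:col+2].mean())) for r in range(160,240,2)])
for n,p,z in(("housing front top 204-206",[(326,204),(326,206)],.034),("housing back 234",[(326,234)],.034),("lip top 58/70/80",[(328,57),(328,68),(328,79)],.04),("lip low",[(328,79)],.036),("saddles@18 86,103,166,180",[(328,86),(328,103),(327,166),(327,181)],.018)):print(n,np.round(L(p,z),4).tolist())
print("nub/flat at z tcp+.0145",cast(c,[(322,255),(321,400)],.1253+.0148).round(4))
```

```text
[[273.9, 21.7], [382.3, 23.4], [276.3, 143.7], [375.4, 145.1], [278.2, 247.5], [369.8, 248.8]]
[[0.4977, -0.0577, 0.01], [0.4854, 0.013, 0.01], [0.5744, -0.0444, 0.01], [0.5621, 0.0263, 0.01], [0.652, -0.0311, 0.01], [0.6397, 0.04, 0.01]]
o [ 0.56855026 -0.00900083  0.01      ] yaw 189.85347522928427 yaw2 279.8683649541557
holes lamp [(np.float64(0.0781), np.float64(0.0359)), (np.float64(0.0781), np.float64(-0.0359)), (np.float64(0.0003), np.float64(0.0359)), (np.float64(0.0003), np.float64(-0.0359)), (np.float64(-0.0785), np.float64(0.0361)), (np.float64(-0.0785), np.float64(-0.0361))]
312 [(50, 214), (52, 214), (54, 214), (56, 207), (58, 217), (60, 217), (62, 221), (64, 232), (66, 227), (68, 216), (70, 216), (72, 215), (74, 216), (76, 215), (78, 213), (80, 154), (82, 115), (84, 110), (86, 96), (88, 117), (90, 129), (92, 137), (94, 140), (96, 138), (98, 139), (100, 138), (102, 110), (104, 113)]
328 [(50, 214), (52, 213), (54, 214), (56, 214), (58, 225), (60, 232), (62, 222), (64, 229), (66, 231), (68, 218), (70, 217), (72, 217), (74, 217), (76, 218), (78, 217), (80, 166), (82, 116),
[... 1080 characters left out ...]
 115), (188, 115), (190, 116), (192, 115), (194, 116), (196, 116), (198, 99), (200, 66), (202, 94), (204, 99), (206, 124), (208, 196), (210, 221), (212, 222), (214, 222), (216, 221), (218, 221), (220, 221), (222, 222), (224, 220), (226, 220), (228, 219), (230, 219), (232, 211), (234, 202), (236, 220), (238, 221)]
housing front top 204-206 [[-0.0391, -0.0005], [-0.0405, -0.0005]]
housing back 234 [[-0.0605, -0.0009]]
lip top 58/70/80 [[0.0511, 0.0001], [0.0451, -0.0], [0.039, -0.0001]]
lip low [[0.0396, -0.0002]]
saddles@18 86,103,166,180 [[0.0382, -0.0006], [0.0275, -0.0008], [-0.0145, -0.001], [-0.0251, -0.0012]]
nub/flat at z tcp+.0145 [[ 0.6089 -0.0047  0.1401]
 [ 0.676   0.0076  0.1401]]
```

Request:
{"fn": "apply_moves", "kwargs": {
  "deltas": [
    [0.0,[40,2,0],0.015],
    [0.0,[40,2,20],0],
    [0.0,[7,0,30],0],
    [0.0,[0,0,10],0],
    [0.0,[0,0,0],0]
  ]
}}

```text
time: 6.7
tcp_pos: [0.5497, -0.0128, 0.0651]
tcp_rot: [0.27, -3.129, 0.001]
contact_force: [-0.2, -0.0, -0.2]
opening: 0.019
gripper_force: 58.8
```

```bash
cat >> h.py <<'E'
def lam():
    "tool in lamp frame, mm; fingers etc"
    from plant import manip
    from scipy.spatial.transform import Rotation as Ro
    y=np.radians(189.86);u=np.array([np.cos(y),np.sin(y),0]);v=np.array([-u[1],u[0],0]);o=manip.get_obs();R=Ro.from_rotvec(o["tcp_rot"]).as_matrix()
    p=o["tcp_pos"]-[.5686,-.009,0];f=o["contact_force"]
    print("t %.2f w %.1f lat %.1f z %.1f yawerr %.2f"%(o["time"],p@u*1e3,p@v*1e3,p[2]*1e3,np.degrees(np.arctan2(R[1,0],R[0,0]))%360-189.86),"F lamp",np.round([f@u,f@v,f[2]],1),"M",np.round([o["ft_torque"]@u,o["ft_torque"]@v],3),"op %.4f gf %.1f"%(o["opening"],o["gripper_force"]))
E
python3 -c "
from h import *
lam()"
```

```text
t 6.70 w 19.2 lat 0.5 z 65.1 yawerr 0.00 F lamp [ 0.2 -0.  -0.2] M [-0.017 -0.061] op 0.0190 gf 58.8
```

Request:
{"fn": "apply_moves", "kwargs": {
  "deltas": [
    [0.235,[0,0.5,10],0],
    [0.235,[0,0,0],0],
    [0.235,[0,0,0],0]
  ]
}}

```text
time: 7.0
tcp_pos: [0.5509, -0.0109, 0.0561]
tcp_rot: [-0.273, 3.128, 0.0]
contact_force: [0.5, -0.8, -0.5]
opening: 0.0201
gripper_force: 21.2
```

```bash
python3 -c "
from h import *
lam()"
```

```text
t 7.00 w 17.7 lat -1.1 z 56.1 yawerr 0.12 F lamp [-0.3  0.8 -0.5] M [-0.031  0.04 ] op 0.0201 gf 21.2
```

Request:
{"fn": "apply_moves", "kwargs": {
  "deltas": [
    [0.24,[1,0,8],0],
    [0.24,[0,0,6],0],
    [0.24,[0,0,3],0],
    [0.24,[0,0,2],0],
    [0.24,[0,0,0],0]
  ]
}}

```text
time: 7.5
tcp_pos: [0.5486, -0.0113, 0.0363]
tcp_rot: [0.273, -3.129, 0.0]
contact_force: [-0.0, 0.3, -1.2]
opening: 0.0206
gripper_force: 10.1
```

```bash
python3 -c "
from h import *
lam()"
```

```text
t 7.50 w 20.1 lat -1.1 z 36.3 yawerr 0.13 F lamp [-0.  -0.3 -1.2] M [0.007 0.004] op 0.0206 gf 10.1
```

Request:
{"fn": "apply_moves", "kwargs": {
  "deltas": [
    [0.24,[0,-0.5,1.5],0],
    [0.24,[0,0,1.5],0],
    [0.24,[0,0,0],0]
  ]
}}

```text
time: 7.8
tcp_pos: [0.5497, -0.0115, 0.0341]
tcp_rot: [-0.274, 3.128, 0.0]
contact_force: [0.3, 1.2, 2.3]
opening: 0.0207
gripper_force: 10.4
```

```bash
python3 -c "
from h import *
lam()"
```

```text
t 7.80 w 19.1 lat -0.8 z 34.1 yawerr 0.14 F lamp [-0.5 -1.2  2.3] M [-0.181  0.012] op 0.0207 gf 10.4
```

Request:
{"fn": "apply_moves", "kwargs": {
  "deltas": [
    [0.24,[0,0,1.5],0],
    [0.24,[0,0,1.5],0],
    [0.24,[0,0,0],0]
  ]
}}

```text
time: 8.1
tcp_pos: [0.5503, -0.0114, 0.031]
tcp_rot: [-0.273, 3.127, 0.001]
contact_force: [3.2, 1.1, 3.6]
opening: 0.0209
gripper_force: 10.6
```

```bash
python3 -c "
from h import *
lam()"
```

```text
t 8.10 w 18.4 lat -0.8 z 31.0 yawerr 0.14 F lamp [-3.4 -0.5  3.6] M [-0.191  0.486] op 0.0209 gf 10.6
```

Request:
{"fn": "apply_moves", "kwargs": {
  "deltas": [
    [0.24,[0,0,1.5],0],
    [0.24,[0,0,1],0],
    [0.24,[0,0,0],0]
  ]
}}

```text
time: 8.4
tcp_pos: [0.5503, -0.0114, 0.0284]
tcp_rot: [-0.273, 3.127, 0.001]
contact_force: [4.6, 2.4, 4.6]
opening: 0.0205
gripper_force: 10.9
```

Run:
```python
from h import *
lam()
from plant import manip
a=[]
for n,(x0,x1,y0,y1) in (("side",(300,400,205,285)),("scene",(255,355,235,315))):
    i=manip.capture(n)["image"][y0:y1,x0:x1];a.append(cv2.resize(i,(750,600)[0:2] if 0 else (375,300),interpolation=2))
w=wrist("w4")["image"][120:420,220:420]
a=np.vstack(a);w=cv2.resize(w,(400,600));cv2.imwrite("pics/v7.png",np.hstack([a,w])[...,::-1])
```

```text
t 8.40 w 18.5 lat -0.7 z 28.4 yawerr 0.13 F lamp [-4.9 -1.6  4.6] M [-0.074  0.736] op 0.0205 gf 10.9
8.5 [ 0.55   -0.0116  0.0284] [-2.7330e-01  3.1275e+00  5.0000e-04]
```

View pics/v7.png

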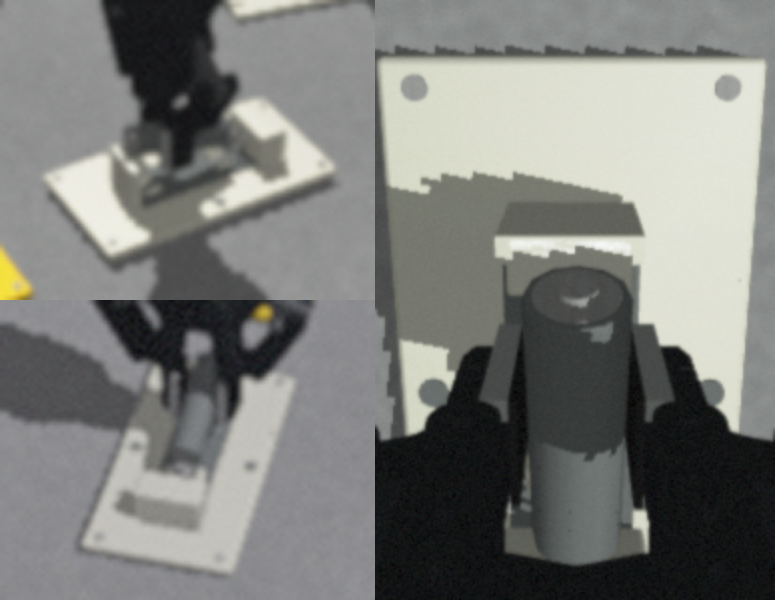

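Run:
```python
from h import *
c=load("w4.npz");y=np.radians(189.86);u=np.array([np.cos(y),np.sin(y),0])
G=np.array([.55,-.0116,.0284+.0145])
for th in range(0,45,5):
    t=np.radians(th);a=np.cos(t)*u+np.sin(t)*np.array([0,0,1]);b=-np.sin(t)*u+np.cos(t)*np.array([0,0,1])
    P=[G+a*.0285,G+a*.0265+b*.0105,G+a*.0265-b*.0105,G-a*.0435+b*.0105]
    print(th,"nub,top rim,bottom rim,flat top rim",proj(c,np.array(P)).round(0).tolist())
o=np.array([.5686,-.009,0]);print("lip top edge",proj(c,[o+.0383*u+[0,0,.04],o+.0453*u+[0,0,.04]]))
```

```text
0 nub,top rim,bottom rim,flat top rim [[319.0, 250.0], [319.0, 264.0], [319.0, 247.0], [319.0, 421.0]]
5 nub,top rim,bottom rim,flat top rim [[319.0, 253.0], [319.0, 269.0], [319.0, 247.0], [319.0, 416.0]]
10 nub,top rim,bottom rim,flat top rim [[319.0, 255.0], [319.0, 275.0], [319.0, 247.0], [319.0, 410.0]]
15 nub,top rim,bottom rim,flat top rim [[319.0, 259.0], [319.0, 281.0], [319.0, 248.0], [319.0, 403.0]]
20 nub,top rim,bottom rim,flat top rim [[319.0, 263.0], [319.0, 287.0], [319.0, 250.0], [319.0, 396.0]]
25 nub,top rim,bottom rim,flat top rim [[319.0, 268.0], [319.0, 294.0], [319.0, 252.0], [319.0, 390.0]]
30 nub,top rim,bottom rim,flat top rim [[319.0, 273.0], [319.0, 301.0], [319.0, 254.0], [319.0, 382.0]]
35 nub,top rim,bottom rim,flat top rim [[319.0, 279.0], [319.0, 309.0], [319.0, 258.0], [319.0, 375.0]]
40 nub,top rim,bottom rim,flat top rim [[319.0, 285.0], [318.0, 316.0], [319.0, 262.0], [319.0, 368.0]]
lip top edge [[317.30507414 269.0647542 ]
 [317.28285517 252.71030295]]
```

Cell is tilted nub-up ~20°, resting on the lip edge, flat end down in front of the spring. Lower a bit more.

Request:
{"fn": "apply_moves", "kwargs": {
  "deltas": [
    [0.24,[0.5,-0.5,1],0],
    [0.24,[0.5,0,1],0],
    [0.24,[0,0,0],0]
  ]
}}

```text
time: 8.85
tcp_pos: [0.5492, -0.0122, 0.0264]
tcp_rot: [-0.273, 3.127, 0.001]
contact_force: [5.2, 2.5, 3.6]
opening: 0.0207
gripper_force: 11.3
```

```bash
python3 -c "
from h import *
lam()"
```

```text
t 8.85 w 19.6 lat -0.2 z 26.4 yawerr 0.13 F lamp [-5.5 -1.6  3.6] M [-0.212  1.023] op 0.0207 gf 11.3
```

Request:
{"fn": "apply_moves", "kwargs": {
  "deltas": [
    [0.25,[0,0,0],0],
    [0.27,[0,0,0],0],
    [0.275,[0,0,-1.5],0],
    [0.275,[0,0,-3],0],
    [0.275,[0,0,0],0]
  ]
}}

```text
time: 9.35
tcp_pos: [0.5474, -0.0128, 0.0308]
tcp_rot: [0.273, -3.129, 0.0]
contact_force: [-0.9, 0.6, -0.1]
opening: 0.0234
gripper_force: 0.0
```

Run:
```python
from h import *
lam()
from plant import manip
w=wrist("w5")["image"][200:440,200:440]
d=manip.capture("side");i=d["image"][205:285,300:400]
s=manip.capture("scene")["image"][225:315,260:350]
cv2.imwrite("pics/v8.png",np.hstack([cv2.resize(w,(450,450),interpolation=2),np.vstack([cv2.resize(i,(300,225),interpolation=2),cv2.resize(s,(300,225),interpolation=2)])])[...,::-1])
```

```text
t 9.35 w 21.5 lat 0.1 z 30.8 yawerr 0.11 F lamp [ 0.8 -0.8 -0.1] M [-0.016  0.031] op 0.0234 gf 0.0
9.35 [ 0.5474 -0.0128  0.0308] [ 2.7300e-01 -3.1288e+00  4.0000e-04]
```

View pics/v8.png

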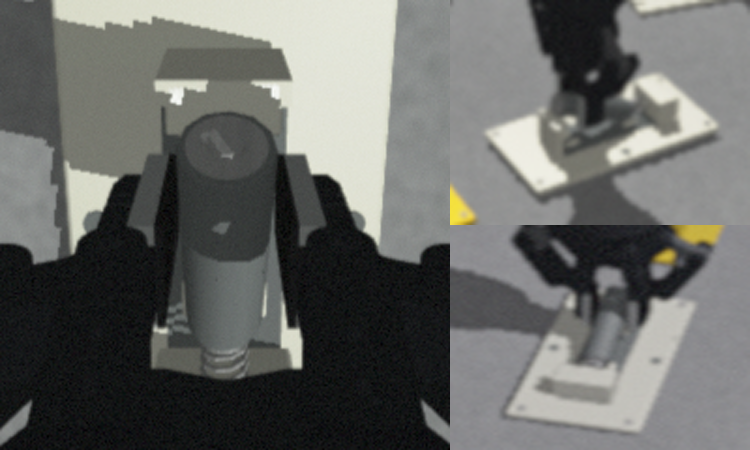

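Cell rests freely: nub-end circle crop rows 112–180, flat top rim crop row 347, spring coils right behind it at (225,360), lip in front at rows 50–105.

```bash
cat >> h.py <<'E'
def pose3(c,rows):
    "rows of nub-end rim bottom side, nub-end rim top side, flat-end rim top side -> flat w,z (mm), tilt deg, in the lamp's middle plane"
    from scipy.optimize import fsolve
    y=np.radians(189.86);u=np.array([np.cos(y),np.sin(y),0]);k=np.array([0,0,1.]);o=np.array([.5686,-.009,0])
    def f(q):
        t=q[2];a=np.cos(t)*u+np.sin(t)*k;b=-np.sin(t)*u+np.cos(t)*k;F=o+u*q[0]+k*q[1]
        return proj(c,np.array([F+.07*a-.0105*b,F+.07*a+.0105*b,F+.0105*b]))[:,1]-rows
    q=fsolve(f,[-.023,.025,.4]);return np.round([q[0]*1e3,q[1]*1e3,np.degrees(q[2])],1)
E
python3 - <<'E'
from h import *
c=load("w5.npz")
for r in((259.7,296,385),(260.5,296,385),(259.7,295,385),(259.7,296,384)):print(r,pose3(c,np.array(r)))
y=np.radians(189.86);u=np.array([np.cos(y),np.sin(y),0]);o=np.array([.5686,-.009,0])
print("lip top edge pred row",proj(c,[o+.0383*u+[0,0,.04]]),"obs",200+80*240/450)
E
```

```text
(259.7, 296, 385) [-27.7  11.8  23.5]
(260.5, 296, 385) [-29.   10.3  23. ]
(259.7, 295, 385) [-28.6  10.7  22.7]
(259.7, 296, 384) [-27.8  10.8  23.8]
lip top edge pred row [[318.97906765 273.10269612]] obs 242.66666666666666
```

Run:
```python
from h import *
c=load("w5.npz")
y=np.radians(189.86);u=np.array([np.cos(y),np.sin(y),0]);k=np.array([0,0,1.]);o=np.array([.5686,-.009,0])
for w,z,th in((-23,23,25),(-21,23,26),(-23,20,25),(-26,21,23),(-23,25,23)):
    t=np.radians(th);a=np.cos(t)*u+np.sin(t)*k;b=-np.sin(t)*u+np.cos(t)*k;F=o+u*w/1e3+k*z/1e3
    print(w,z,th,proj(c,np.array([F+.07*a-.0105*b,F+.07*a+.0105*b,F+.0105*b,F+.072*a]))[:,1].round(1))
g=c["image"][200:440,318].mean(1);print([(200+r,int(g[r])) for r in range(50,200,3)])
```

```text
-23 23 25 [260.6 302.2 392.9 276.5]
-21 23 26 [257.7 300.1 389.6 274. ]
-23 20 25 [258.2 298.4 388.6 273.5]
-26 21 23 [262.4 301.3 394.8 277.1]
-23 25 23 [258.8 298.6 395.5 273.7]
[(250, 117), (253, 118), (256, 117), (259, 98), (262, 78), (265, 78), (268, 75), (271, 76), (274, 90), (277, 91), (280, 96), (283, 108), (286, 75), (289, 74), (292, 72), (295, 68), (298, 53), (301, 57), (304, 56), (307, 59), (310, 56), (313, 57), (316, 58), (319, 100), (322, 101), (325, 64), (328, 58), (331, 58), (334, 59), (337, 54), (340, 99), (343, 101), (346, 102), (349, 101), (352, 104), (355, 102), (358, 103), (361, 102), (364, 105), (367, 103), (370, 104), (373, 105), (376, 102), (379, 105), (382, 104), (385, 105), (388, 121), (391, 131), (394, 91), (397, 130)]
```

Pose consistent with flat end at the spring, tilt ~25°, d≈12 mm. Regrip fully and press back.

Request:
{"fn": "apply_moves", "kwargs": {
  "deltas": [
    [0.24,[0,0,0],0],
    [0.2,[0,0,0],0],
    [0.0,[0,0,0],0],
    [0.0,[0,0,0],0]
  ]
}}

```text
time: 9.9
tcp_pos: [0.5479, -0.0128, 0.0308]
tcp_rot: [0.273, -3.13, 0.001]
contact_force: [-0.3, -0.6, 2.3]
opening: 0.0194
gripper_force: 58.5
```

```bash
python3 -c "
from h import *
lam()"
```

```text
t 9.90 w 21.0 lat 0.2 z 30.8 yawerr 0.11 F lamp [0.4 0.5 2.3] M [ 0.249 -0.114] op 0.0194 gf 58.5
```

Request:
{"fn": "apply_moves", "kwargs": {
  "deltas": [
    [0.0,[-2,0,0],0],
    [0.0,[-2,0,0],0],
    [0.0,[-1,0,0],0],
    [0.0,[0,0,0],0]
  ]
}}

```text
time: 10.3
tcp_pos: [0.5515, -0.0122, 0.0305]
tcp_rot: [0.272, -3.127, 0.001]
contact_force: [-4.8, -1.8, 4.8]
opening: 0.0195
gripper_force: 58.5
```

```bash
python3 -c "
from h import *
lam()"
```

```text
t 10.30 w 17.4 lat 0.2 z 30.5 yawerr 0.10 F lamp [5.  1.  4.8] M [ 0.271 -0.906] op 0.0195 gf 58.5
```

Request:
{"fn": "apply_moves", "kwargs": {
  "deltas": [
    [0.0,[-1.5,0,-1],0],
    [0.0,[-1.5,0,0],0],
    [0.0,[0,0,0],0]
  ]
}}

```text
time: 10.6
tcp_pos: [0.5547, -0.0115, 0.0312]
tcp_rot: [0.273, -3.127, 0.001]
contact_force: [-4.2, -2.8, -0.6]
opening: 0.019
gripper_force: 58.5
```

```bash
python3 -c "
from h import *
lam()"
```

```text
t 10.60 w 14.2 lat 0.1 z 31.2 yawerr 0.11 F lamp [ 4.6  2.  -0.6] M [ 0.265 -1.099] op 0.0190 gf 58.5
```

Request:
{"fn": "apply_moves", "kwargs": {
  "deltas": [
    [0.0,[-1.5,0,0],0],
    [0.0,[-1.5,0,0],0],
    [0.0,[0,0,0],0]
  ]
}}

```text
time: 10.9
tcp_pos: [0.5567, -0.0112, 0.0311]
tcp_rot: [0.272, -3.125, 0.001]
contact_force: [-6.5, -2.3, 1.9]
opening: 0.019
gripper_force: 58.5
```

```bash
python3 -c "
from h import *
lam()"
```

```text
t 10.90 w 12.1 lat 0.1 z 31.1 yawerr 0.10 F lamp [6.7 1.1 1.9] M [ 0.267 -1.279] op 0.0190 gf 58.5
```

Request:
{"fn": "apply_moves", "kwargs": {
  "deltas": [
    [0.0,[-1.5,0,-0.5],0],
    [0.0,[-1,0,0],0],
    [0.0,[0,0,0],0]
  ]
}}

```text
time: 11.2
tcp_pos: [0.5579, -0.0109, 0.0313]
tcp_rot: [0.272, -3.123, 0.002]
contact_force: [-6.9, -2.6, 1.7]
opening: 0.0191
gripper_force: 58.5
```

```bash
python3 -c "
from h import *
lam()
wrist('w6')"
```

```text
t 11.20 w 10.9 lat 0.1 z 31.3 yawerr 0.10 F lamp [7.2 1.4 1.7] M [ 0.257 -1.554] op 0.0191 gf 58.5
11.2 [ 0.5579 -0.0109  0.0313] [ 2.7220e-01 -3.1228e+00  1.7000e-03]
```

View pics/w6.png

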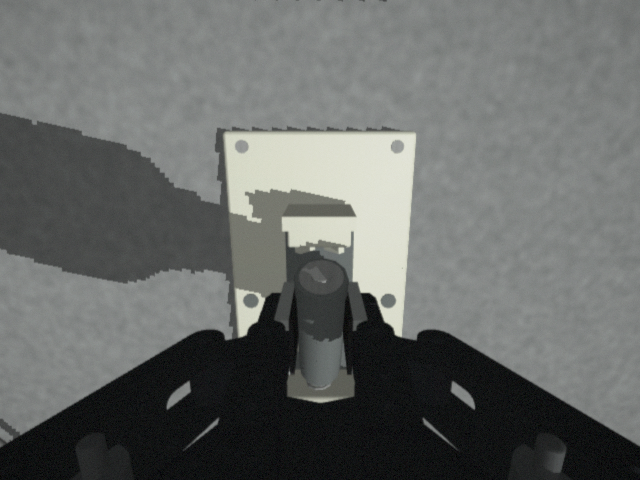

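Cell sits nub-up (nub end at (320,275)) clear of the lip (front edge ~row 248), flat end on the spring at ~(320,388). A little more pressing (that was my last picture), then roll.

Request:
{"fn": "apply_moves", "kwargs": {
  "deltas": [
    [0.0,[-1,0,0],0],
    [0.0,[0,0,0],0],
    [0.0,[0,0,0],0]
  ]
}}

```text
time: 11.55
tcp_pos: [0.5584, -0.0108, 0.0313]
tcp_rot: [0.272, -3.122, 0.002]
contact_force: [-7.8, -3.2, 0.7]
opening: 0.0194
gripper_force: 58.4
```

```bash
python3 -c "
from h import *
lam()"
```

```text
t 11.55 w 10.3 lat 0.1 z 31.3 yawerr 0.10 F lamp [8.2 1.8 0.7] M [ 0.235 -1.637] op 0.0194 gf 58.4
```

Request:
{"fn": "apply_moves", "kwargs": {
  "deltas": [
    [0.15,[-1,0,0],0],
    [0.233,[0,0,0],0],
    [0.233,[0,0,0],0]
  ]
}}

```text
time: 11.85
tcp_pos: [0.559, -0.0107, 0.0312]
tcp_rot: [0.272, -3.121, 0.002]
contact_force: [-8.2, -1.8, 2.6]
opening: 0.0196
gripper_force: 26.3
```

```bash
python3 -c "
from h import *
lam()"
```

```text
t 11.85 w 9.7 lat -0.0 z 31.2 yawerr 0.11 F lamp [8.4 0.4 2.6] M [ 0.2   -1.773] op 0.0196 gf 26.3
```

Request:
{"fn": "apply_moves", "kwargs": {
  "deltas": [
    [0.233,[0.7,0,1],0],
    [0.233,[0.5,0,1],0],
    [0.233,[0,0,0],0]
  ]
}}

```text
time: 12.15
tcp_pos: [0.5589, -0.0109, 0.0298]
tcp_rot: [0.272, -3.124, 0.002]
contact_force: [-8.0, -2.1, 6.5]
opening: 0.0199
gripper_force: 26.5
```

```bash
python3 -c "
from h import *
lam()"
```

```text
t 12.15 w 9.9 lat 0.2 z 29.8 yawerr 0.10 F lamp [8.3 0.7 6.5] M [ 0.237 -1.635] op 0.0199 gf 26.5
```

Request:
{"fn": "apply_moves", "kwargs": {
  "deltas": [
    [0.237,[0,0,0],0],
    [0.237,[0.5,0,1],0],
    [0.237,[0.3,0,1],0],
    [0.237,[0,0,0],0]
  ]
}}

```text
time: 12.55
tcp_pos: [0.5583, -0.011, 0.0277]
tcp_rot: [0.272, -3.124, 0.002]
contact_force: [-6.9, -2.1, 4.3]
opening: 0.0201
gripper_force: 16.9
```

```bash
python3 -c "
from h import *
lam()"
```

```text
t 12.55 w 10.5 lat 0.2 z 27.7 yawerr 0.10 F lamp [7.2 0.9 4.3] M [ 0.291 -1.513] op 0.0201 gf 16.9
```

Request:
{"fn": "apply_moves", "kwargs": {
  "deltas": [
    [0.237,[0,0,1],0],
    [0.237,[0,0,1],0],
    [0.237,[0,0,1],0],
    [0.237,[0,0,0],0]
  ]
}}

```text
time: 12.95
tcp_pos: [0.5585, -0.011, 0.0247]
tcp_rot: [0.272, -3.124, 0.002]
contact_force: [-7.5, -2.8, 4.1]
opening: 0.0202
gripper_force: 16.7
```

```bash
python3 -c "
from h import *
lam()"
```

```text
t 12.95 w 10.3 lat 0.3 z 24.7 yawerr 0.09 F lamp [7.9 1.4 4.1] M [ 0.297 -1.519] op 0.0202 gf 16.7
```

Request:
{"fn": "apply_moves", "kwargs": {
  "deltas": [
    [0.237,[0,0,1],0],
    [0.237,[0,0,1],0],
    [0.237,[0,0,1],0],
    [0.237,[0,0,0],0]
  ]
}}

```text
time: 13.35
tcp_pos: [0.5586, -0.011, 0.0217]
tcp_rot: [0.272, -3.124, 0.002]
contact_force: [-8.0, -2.8, 4.2]
opening: 0.0205
gripper_force: 16.5
```

```bash
python3 -c "
from h import *
lam()"
```

```text
t 13.35 w 10.2 lat 0.3 z 21.7 yawerr 0.09 F lamp [8.4 1.4 4.2] M [ 0.326 -1.417] op 0.0205 gf 16.5
```

Request:
{"fn": "apply_moves", "kwargs": {
  "deltas": [
    [0.237,[0,0,1],0],
    [0.237,[0.2,0,1],0],
    [0.237,[0,0,0],0]
  ]
}}

```text
time: 13.65
tcp_pos: [0.5588, -0.011, 0.0198]
tcp_rot: [0.272, -3.125, 0.002]
contact_force: [-6.7, -2.3, 2.4]
opening: 0.0205
gripper_force: 16.5
```

```bash
python3 -c "
from h import *
lam()"
```

```text
t 13.65 w 10.1 lat 0.3 z 19.8 yawerr 0.09 F lamp [7.  1.1 2.4] M [ 0.382 -1.339] op 0.0205 gf 16.5
```

Request:
{"fn": "apply_moves", "kwargs": {
  "deltas": [
    [0.237,[0,0,1],0],
    [0.237,[0,0,1],0],
    [0.237,[0,0,0],0]
  ]
}}

```text
time: 13.95
tcp_pos: [0.559, -0.011, 0.0179]
tcp_rot: [0.272, -3.126, 0.002]
contact_force: [-6.6, -1.8, 3.6]
opening: 0.0201
gripper_force: 16.5
```

```bash
python3 -c "
from h import *
lam()"
```

```text
t 13.95 w 9.8 lat 0.4 z 17.9 yawerr 0.09 F lamp [6.8 0.7 3.6] M [ 0.38  -1.304] op 0.0201 gf 16.5
```

Request:
{"fn": "apply_moves", "kwargs": {
  "deltas": [
    [0.225,[0,0,0],0],
    [0.225,[-1,0,0],0],
    [0.225,[-1,0,0],0],
    [0.225,[0,0,0],0]
  ]
}}

```text
time: 14.35
tcp_pos: [0.5592, -0.011, 0.0178]
tcp_rot: [0.272, -3.122, 0.003]
contact_force: [-8.5, -2.2, 7.3]
opening: 0.02
gripper_force: 30.1
```

```bash
python3 -c "
from h import *
lam()"
```

```text
t 14.35 w 9.6 lat 0.4 z 17.8 yawerr 0.09 F lamp [8.8 0.7 7.3] M [ 0.334 -1.736] op 0.0200 gf 30.1
```

Request:
{"fn": "apply_moves", "kwargs": {
  "deltas": [
    [0.225,[-1,0,0],0],
    [0.225,[0,0,1],0],
    [0.225,[0,0,0],0]
  ]
}}

```text
time: 14.65
tcp_pos: [0.5598, -0.0109, 0.0168]
tcp_rot: [0.272, -3.122, 0.003]
contact_force: [-9.4, -2.0, 7.7]
opening: 0.0195
gripper_force: 30.2
```

```bash
python3 -c "
from h import *
lam()"
```

```text
t 14.65 w 9.0 lat 0.4 z 16.8 yawerr 0.09 F lamp [9.6 0.3 7.7] M [ 0.225 -1.785] op 0.0195 gf 30.2
```

Request:
{"fn": "apply_moves", "kwargs": {
  "deltas": [
    [0.232,[-0.3,0,0],0],
    [0.232,[0,0,1],0],
    [0.232,[0,0,0.5],0],
    [0.232,[0,0,0],0]
  ]
}}

```text
time: 15.05
tcp_pos: [0.5602, -0.011, 0.0153]
tcp_rot: [0.272, -3.122, 0.003]
contact_force: [-9.3, -3.7, 7.3]
opening: 0.0196
gripper_force: 28.1
```

```bash
python3 -c "
from h import *
lam()"
```

```text
t 15.05 w 8.6 lat 0.5 z 15.3 yawerr 0.09 F lamp [9.8 2.  7.3] M [ 0.334 -1.797] op 0.0196 gf 28.1
```

Request:
{"fn": "apply_moves", "kwargs": {
  "deltas": [
    [0.236,[0,0,0],0],
    [0.236,[0,0,0.7],0],
    [0.236,[0,0,0.7],0],
    [0.236,[0,0,0],0]
  ]
}}

```text
time: 15.45
tcp_pos: [0.5607, -0.0109, 0.0137]
tcp_rot: [0.272, -3.123, 0.003]
contact_force: [-7.9, -2.5, 5.2]
opening: 0.0201
gripper_force: 18.8
```

```bash
python3 -c "
from h import *
lam()"
```

```text
t 15.45 w 8.1 lat 0.5 z 13.7 yawerr 0.08 F lamp [8.2 1.1 5.2] M [ 0.363 -1.672] op 0.0201 gf 18.8
```

Request:
{"fn": "apply_moves", "kwargs": {
  "deltas": [
    [0.236,[-0.5,0,0.3],0],
    [0.236,[0,0,0.7],0],
    [0.236,[0,0,0],0]
  ]
}}

```text
time: 15.75
tcp_pos: [0.561, -0.0108, 0.0127]
tcp_rot: [0.272, -3.122, 0.003]
contact_force: [-8.2, -3.9, 5.3]
opening: 0.0201
gripper_force: 18.9
```

```bash
python3 -c "
from h import *
lam()"
```

```text
t 15.75 w 7.8 lat 0.5 z 12.7 yawerr 0.08 F lamp [8.7 2.4 5.3] M [ 0.332 -1.74 ] op 0.0201 gf 18.9
```

Run:
```python
from h import *
c=wrist("w7");y=np.radians(189.86);u=np.array([np.cos(y),np.sin(y),0]);k=np.array([0,0,1.]);o=np.array([.5686,-.009,0])
for w,z,th in((-34,23,0),(-34,23,4),(-34,23,8),(-34,23,12)):
    t=np.radians(th);a=np.cos(t)*u+np.sin(t)*k;b=-np.sin(t)*u+np.cos(t)*k;F=o+u*w/1e3+k*z/1e3
    print(w,z,th,proj(c,np.array([F+.07*a-.0105*b,F+.07*a+.0105*b,F+.0105*b,F+.072*a]))[:,1].round(1))
print("lip top front/low front/wall",proj(c,[o+.0383*u+.04*k,o+.0383*u+.036*k,o+.0453*u+.04*k])[:,1])
for col in(316,320,330):
    g=c["image"][:,col-1:col+2].mean((1,2));print(col,[(r,int(g[r])) for r in range(215,310,3)])
```

```text
15.75 [ 0.561  -0.0108  0.0127] [ 2.7150e-01 -3.1222e+00  2.9000e-03]
-34 23 0 [240.3 255.6 410.6 242.7]
-34 23 4 [242.2 262.2 412.  246.7]
-34 23 8 [245.1 270.1 413.2 251.9]
-34 23 12 [249.  279.4 414.4 258.4]
lip top front/low front/wall [255.19796553 251.76529094 236.11399495]
316 [(215, 91), (218, 122), (221, 219), (224, 212), (227, 222), (230, 238), (233, 213), (236, 216), (239, 209), (242, 209), (245, 209), (248, 207), (251, 206), (254, 98), (257, 74), (260, 93), (263, 95), (266, 95), (269, 95), (272, 95), (275, 96), (278, 89), (281, 56), (284, 58), (287, 56), (290, 55), (293, 58), (296, 56), (299, 56), (302, 56), (305, 57), (308, 56)]
320 [(215, 90), (218, 122), (221, 214), (224, 226), (227, 228), (230, 235), (233, 223), (236, 212), (239, 210), (242, 210), (245, 209), (248, 209), (251, 207), (254, 99), (257, 81), (260, 100), (263, 103), (266, 103), (269, 103), (272, 102), (275, 102), (278, 101), (281, 57), (284, 59), (287, 57), (290, 57), (293, 58), (296, 57), (299, 58), (302, 55), (305, 57), (308, 58)]
330 [(215, 91), (218, 123), (221, 211), (224, 236), (227, 230), (230, 221), (233, 229), (236, 214), (239, 211), (242, 210), (245, 210), (248, 210), (251, 210), (254, 97), (257, 57), (260, 119), (263, 117), (266, 111), (269, 75), (272, 59), (275, 55), (278, 55), (281, 59), (284, 58), (287, 58), (290, 57), (293, 58), (296, 57), (299, 57), (302, 55), (305, 58), (308, 59)]
```

Request:
{"fn": "apply_moves", "kwargs": {
  "deltas": [
    [0.236,[0,0,0.7],0],
    [0.236,[-0.2,0,0.5],0],
    [0.236,[0,0,0],0]
  ]
}}

```text
time: 16.1
tcp_pos: [0.5614, -0.0108, 0.0116]
tcp_rot: [0.271, -3.123, 0.003]
contact_force: [-7.4, -2.7, 4.8]
opening: 0.0203
gripper_force: 18.9
```

Run:
```python
from h import *
lam();c=wrist("w8")
for col in(312,320,330):
    g=c["image"][:,col-1:col+2].mean((1,2));print(col,[(r,int(g[r])) for r in range(248,285,1)])
```

```text
t 16.10 w 7.4 lat 0.5 z 11.6 yawerr 0.08 F lamp [7.8 1.4 4.8] M [ 0.307 -1.697] op 0.0203 gf 18.9
16.1 [ 0.5614 -0.0108  0.0116] [ 2.7150e-01 -3.1227e+00  2.9000e-03]
312 [(248, 207), (249, 207), (250, 207), (251, 207), (252, 200), (253, 163), (254, 90), (255, 64), (256, 79), (257, 87), (258, 88), (259, 87), (260, 87), (261, 87), (262, 87), (263, 84), (264, 86), (265, 87), (266, 85), (267, 87), (268, 87), (269, 87), (270, 81), (271, 71), (272, 73), (273, 82), (274, 81), (275, 82), (276, 85), (277, 87), (278, 89), (279, 88), (280, 78), (281, 60), (282, 57), (283, 56), (284, 57)]
320 [(248, 210), (249, 208), (250, 208), (251, 207), (252, 199), (253, 168), (254, 106), (255, 61), (256, 76), (257, 100), (258, 101), (259, 103), (260, 101), (261, 105), (262, 104), (263, 103), (264, 105), (265, 102), (266, 103), (267, 104), (268, 103), (269, 104), (270, 104), (271, 104), (272, 104), (273, 104), (274, 103), (275, 104), (276, 103), (277, 103), (278, 103), (279, 102), (280, 103), (281, 102), (282, 99), (283, 84), (284, 59)]
330 [(248, 211), (249, 210), (250, 209), (251, 209), (252, 202), (253, 163), (254, 93), (255, 75), (256, 101), (257, 118), (258, 119), (259, 119), (260, 119), (261, 122), (262, 121), (263, 120), (264, 120), (265, 120), (266, 122), (267, 120), (268, 118), (269, 102), (270, 63), (271, 58), (272, 58), (273, 58), (274, 56), (275, 56), (276, 59), (277, 57), (278, 54), (279, 58), (280, 55), (281, 57), (282, 56), (283, 57), (284, 55)]
```

Request:
{"fn": "apply_moves", "kwargs": {
  "deltas": [
    [0.236,[0,0,0.6],0],
    [0.236,[0,0,0],0]
  ]
}}

```text
time: 16.35
tcp_pos: [0.5615, -0.0108, 0.011]
tcp_rot: [0.271, -3.123, 0.003]
contact_force: [-7.8, -2.6, 5.5]
opening: 0.0201
gripper_force: 19.0
```

Run:
```python
from h import *
lam()
```

```text
t 16.35 w 7.3 lat 0.5 z 11.0 yawerr 0.08 F lamp [8.2 1.2 5.5] M [ 0.338 -1.609] op 0.0201 gf 19.0
```

Request:
{"fn": "apply_moves", "kwargs": {
  "deltas": [
    [0.236,[1,0,0],0],
    [0.236,[1,0,0],0],
    [0.236,[0,0,0],0]
  ]
}}

```text
time: 16.65
tcp_pos: [0.5616, -0.0107, 0.0112]
tcp_rot: [0.272, -3.127, 0.002]
contact_force: [-5.4, -3.3, 3.7]
opening: 0.0202
gripper_force: 18.8
```

Run:
```python
from h import *
lam();c=wrist("w9")
for col in(320,):
    g=c["image"][:,col-1:col+2].mean((1,2));print(col,[(r,int(g[r])) for r in range(236,275,1)])
```

```text
t 16.65 w 7.2 lat 0.5 z 11.2 yawerr 0.08 F lamp [5.9 2.3 3.7] M [ 0.403 -1.148] op 0.0202 gf 18.8
16.65 [ 0.5616 -0.0107  0.0112] [ 2.7200e-01 -3.1268e+00  1.7000e-03]
320 [(236, 210), (237, 210), (238, 210), (239, 210), (240, 208), (241, 210), (242, 210), (243, 208), (244, 208), (245, 210), (246, 209), (247, 208), (248, 209), (249, 208), (250, 208), (251, 208), (252, 203), (253, 180), (254, 130), (255, 80), (256, 94), (257, 101), (258, 101), (259, 103), (260, 103), (261, 104), (262, 102), (263, 103), (264, 104), (265, 105), (266, 104), (267, 103), (268, 102), (269, 104), (270, 103), (271, 103), (272, 103), (273, 105), (274, 103)]
```

Request:
{"fn": "apply_moves", "kwargs": {
  "deltas": [
    [0.236,[1,0,0],0],
    [0.236,[1,0,0],0],
    [0.236,[0,0,0],0]
  ]
}}

```text
time: 17.0
tcp_pos: [0.5613, -0.0107, 0.0114]
tcp_rot: [-0.272, 3.129, -0.001]
contact_force: [-2.8, -3.0, 0.6]
opening: 0.0202
gripper_force: 18.6
```

Run:
```python
from h import *
lam();c=wrist("w9")
for col in(320,):
    g=c["image"][:,col-1:col+2].mean((1,2));print(col,[(r,int(g[r])) for r in range(248,262,1)])
```

```text
t 17.00 w 7.4 lat 0.4 z 11.4 yawerr 0.08 F lamp [3.3 2.5 0.6] M [ 0.566 -0.682] op 0.0202 gf 18.6
17.0 [ 0.5613 -0.0107  0.0114] [-2.7230e-01  3.1295e+00 -7.0000e-04]
320 [(248, 209), (249, 209), (250, 208), (251, 208), (252, 207), (253, 199), (254, 160), (255, 91), (256, 83), (257, 101), (258, 103), (259, 103), (260, 103), (261, 102)]
```

Run:
```python
from h import *
c=load("w9.npz");im=c["image"].mean(2)
for r in(258,262,268,275,390,396,400,404,408,412):
    print(r,[int(x) for x in im[r,280:362:1]])
y=np.radians(189.86);u=np.array([np.cos(y),np.sin(y),0]);k=np.array([0,0,1.]);v=np.cross(k,u);o=np.array([.5686,-.009,0])
for w,z,th in((-34,23,1),(-34,23,3),(-32,23,5),(-30,23,7),(-29,24,9),(-32,26,4)):
    t=np.radians(th);a=np.cos(t)*u+np.sin(t)*k;b=-np.sin(t)*u+np.cos(t)*k;F=o+u*w/1e3+k*z/1e3
    P=lambda s,h,l:F+a*s+b*h+v*l
    q=proj(c,np.array([P(.07,.0105,0),P(.066,.003,.0101),P(.066,.003,-.0101),P(0,.0105,0)]));print(w,z,th,"rimrow %.1f width %.1f @row %.0f flat %.1f"%(q[0,1],abs(q[1,0]-q[2,0]),q[1,1],q[3,1]))
```

```text
258 [117, 103, 68, 58, 58, 58, 59, 57, 57, 58, 59, 63, 81, 95, 89, 56, 49, 56, 57, 59, 59, 61, 65, 66, 69, 73, 72, 76, 77, 82, 83, 84, 86, 89, 88, 95, 97, 99, 100, 102, 103, 105, 105, 108, 106, 109, 114, 115, 116, 121, 123, 123, 122, 126, 126, 120, 118, 115, 119, 111, 109, 103, 61, 52, 49, 50, 51, 71, 114, 108, 111, 106, 109, 105, 107, 107, 110, 116, 159, 211, 216, 216]
262 [114, 105, 71, 56, 61, 62, 58, 55, 62, 57, 60, 60, 60, 58, 54, 47, 49, 48, 50, 53, 50, 53, 56, 61, 73, 69, 71, 78, 77, 78, 85, 85, 85, 89, 91, 93, 98, 98, 99, 103, 105, 106, 108, 106, 111, 111, 116, 114, 114, 119, 120, 123, 125, 111, 67, 57, 57, 55, 55, 53, 53, 55, 52, 53, 50, 46, 51, 74, 104, 109, 109, 108, 109, 108, 108, 106, 109, 126, 170, 212, 214, 216]
268 [113, 108, 78, 59, 57, 59, 63, 61, 58, 59, 59, 58, 60, 60, 59, 45, 45, 51, 48, 52, 53, 52, 51, 58, 65, 70, 75, 77, 79, 81, 84, 86, 88, 92, 93, 98, 97, 99, 98, 102, 102, 103, 108, 108, 108, 111, 103, 65, 56, 57, 59, 55, 55, 56, 56, 57, 57, 57, 52, 53, 51, 53, 53, 51, 51, 49, 54, 85, 106, 108, 106, 108, 108, 108, 108, 109, 110, 135, 192, 214, 215, 216]
275 [1
[... 2011 characters left out ...]
 20, 16, 15, 15, 13, 19, 17, 22, 20, 18, 20, 15, 10]
412 [18, 17, 11, 15, 14, 11, 10, 22, 22, 15, 18, 21, 15, 16, 22, 23, 11, 17, 18, 18, 15, 19, 20, 24, 19, 18, 19, 15, 18, 19, 7, 11, 23, 15, 10, 16, 9, 11, 18, 23, 19, 18, 22, 18, 18, 22, 18, 14, 15, 19, 16, 23, 13, 17, 16, 18, 21, 18, 16, 19, 13, 12, 15, 20, 20, 18, 6, 22, 19, 16, 20, 13, 17, 15, 15, 20, 24, 15, 14, 23, 19, 21]
-34 23 1 rimrow 258.0 width 51.7 @row 261 flat 412.3
-34 23 3 rimrow 261.4 width 52.5 @row 263 flat 413.0
-32 23 5 rimrow 259.8 width 53.6 @row 261 flat 409.8
-30 23 7 rimrow 258.3 width 54.7 @row 259 flat 406.6
-29 24 9 rimrow 260.8 width 56.2 @row 261 flat 407.0
-32 26 4 rimrow 260.8 width 54.4 @row 263 flat 414.9
```

Run:
```python
from h import *
c=load("w9.npz");im=c["image"].mean(2)
for r in(244,249): print(r,[(280+i,int(x)) for i,x in enumerate(im[r,270:372:1]) if abs(im[r,270+i]-im[r,269+i])>15])
for r in(262,285,330,360,380,385): print(r,[int(x) for x in im[r,286:304]],[int(x) for x in im[r,334:352]])
y=np.radians(189.86);u=np.array([np.cos(y),np.sin(y),0]);k=np.array([0,0,1.]);v=np.cross(k,u);o=np.array([.5686,-.009,0])
q=proj(c,[o+.0390*u+.04*k+.013*v,o+.0390*u+.04*k-.013*v]);print("lip",q)
for w,z,th in((-34,23,1),(-32,23,5),(-30,23,7),(-32,26,4)):
    t=np.radians(th);a=np.cos(t)*u+np.sin(t)*k;b=-np.sin(t)*u+np.cos(t)*k;F=o+u*w/1e3+k*z/1e3
    for s in(.065,.03,.010):
        q=proj(c,np.array([F+a*s+b*.003+v*.0101,F+a*s+b*.003-v*.0101]));print(w,th,"row %.0f w %.1f"%(q[0,1],abs(q[0,0]-q[1,0])),end=" ; ")
    print()
```

```text
244 [(291, 85), (293, 122), (294, 166), (295, 198), (366, 196), (367, 127), (369, 192), (370, 215)]
249 [(291, 96), (292, 72), (293, 110), (294, 158), (295, 194), (366, 191), (367, 125), (368, 143), (369, 211)]
262 [58, 55, 62, 57, 60, 60, 60, 58, 54, 47, 49, 48, 50, 53, 50, 53, 56, 61] [67, 57, 57, 55, 55, 53, 53, 55, 52, 53, 50, 46, 51, 74, 104, 109, 109, 108]
285 [71, 69, 68, 71, 70, 71, 65, 45, 30, 34, 45, 50, 50, 48, 50, 54, 55, 55] [56, 53, 57, 54, 56, 54, 52, 55, 52, 54, 50, 49, 44, 33, 50, 69, 68, 71]
330 [64, 35, 18, 20, 13, 19, 19, 0, 9, 4, 29, 47, 49, 52, 54, 52, 50, 50] [55, 55, 56, 54, 56, 50, 53, 53, 49, 49, 42, 16, 11, 14, 13, 18, 17, 21]
360 [18, 16, 14, 15, 22, 25, 18, 22, 55, 97, 94, 53, 51, 53, 58, 59, 63, 66] [111, 109, 109, 108, 108, 104, 104, 101, 94, 102, 146, 167, 107, 49, 23, 13, 17, 25]
380 [85, 90, 83, 65, 56, 57, 54, 58, 58, 55, 56, 49, 46, 54, 55, 63, 65, 70] [112, 109, 107, 107, 105, 103, 99, 93, 87, 91, 102, 104, 104, 105, 102, 104, 105, 104]
385 [66, 57, 56, 57, 55, 54, 56, 53, 53, 58, 53, 50, 51, 52, 58, 62, 65, 67] [108, 107, 106, 107, 105, 101, 99, 92, 83, 67, 62, 61, 60, 59, 69, 84, 88, 89]
lip [[282.39766787 254.29130458]
 [356.87151687 254.3330219 ]]
-34 1 row 263 w 51.6 ; -34 1 row 341 w 47.9 ; -34 1 row 381 w 46.0 ; 
-32 5 row 264 w 53.5 ; -32 5 row 340 w 48.7 ; -32 5 row 378 w 46.4 ; 
-30 7 row 261 w 54.6 ; -30 7 row 338 w 49.3 ; -30 7 row 375 w 46.7 ; 
-32 4 row 265 w 54.2 ; -32 4 row 343 w 49.6 ; -32 4 row 383 w 47.3 ;
```

Request:
{"fn": "apply_moves", "kwargs": {
  "deltas": [
    [0.236,[1,0,0],0],
    [0.236,[1,0,0],0],
    [0.236,[0,0,0],0]
  ]
}}

```text
time: 17.35
tcp_pos: [0.56, -0.0108, 0.0116]
tcp_rot: [-0.273, 3.128, -0.0]
contact_force: [-0.5, -3.6, -0.0]
opening: 0.0201
gripper_force: 18.6
```

```bash
cat > q.py <<'E'
from h import *
lam();c=wrist("w9");im=c["image"].mean(2)
g=im[:,318:323].mean(1);print([(r,int(g[r])) for r in range(249,262,1)])
for r in(262,380): print(r,[int(x) for x in im[r,288:302]],[int(x) for x in im[r,336:350]])
E
python3 q.py
```

```text
t 17.35 w 8.8 lat 0.3 z 11.6 yawerr 0.10 F lamp [ 1.1  3.4 -0. ] M [ 0.768 -0.274] op 0.0201 gf 18.6
17.35 [ 0.56   -0.0108  0.0116] [-2.7250e-01  3.1281e+00 -2.0000e-04]
[(249, 209), (250, 209), (251, 208), (252, 208), (253, 208), (254, 208), (255, 207), (256, 205), (257, 201), (258, 173), (259, 113), (260, 102), (261, 103)]
262 [58, 58, 55, 60, 69, 76, 72, 47, 48, 52, 54, 55, 58, 59] [56, 56, 56, 56, 56, 51, 51, 56, 55, 52, 52, 77, 106, 111]
380 [93, 66, 57, 60, 60, 65, 88, 89, 84, 66, 54, 52, 54, 59] [108, 106, 99, 102, 100, 96, 86, 92, 105, 105, 106, 105, 107, 104]
```

Request:
{"fn": "apply_moves", "kwargs": {
  "deltas": [
    [0.236,[0,-1,0],0],
    [0.236,[1,0,0],0],
    [0.236,[1,0,0],0],
    [0.236,[0,0,0],0]
  ]
}}

```text
time: 17.8
tcp_pos: [0.5596, -0.0109, 0.0118]
tcp_rot: [-0.274, 3.125, 0.002]
contact_force: [4.5, -1.5, -3.5]
opening: 0.02
gripper_force: 18.3
```

```bash
python3 q.py
```

```text
t 17.80 w 9.1 lat 0.4 z 11.8 yawerr 0.15 F lamp [-4.1  2.2 -3.5] M [0.474 0.682] op 0.0200 gf 18.3
17.8 [ 0.5596 -0.0109  0.0118] [-2.738e-01  3.125e+00  2.100e-03]
[(249, 209), (250, 208), (251, 208), (252, 208), (253, 209), (254, 209), (255, 208), (256, 207), (257, 207), (258, 198), (259, 163), (260, 110), (261, 102)]
262 [58, 60, 61, 63, 76, 89, 90, 51, 48, 46, 53, 49, 52, 54] [57, 55, 59, 55, 52, 53, 53, 54, 50, 50, 48, 66, 104, 108]
380 [95, 63, 56, 56, 57, 59, 57, 59, 58, 50, 53, 57, 58, 64] [108, 109, 100, 103, 101, 92, 86, 93, 103, 103, 106, 106, 104, 105]
```

Request:
{"fn": "apply_moves", "kwargs": {
  "deltas": [
    [0.236,[-2,0,0],0],
    [0.236,[-2,0,0.5],0],
    [0.236,[-1,0,0.7],0],
    [0.236,[0,0,0],0]
  ]
}}

```text
time: 18.25
tcp_pos: [0.5594, -0.0112, 0.0103]
tcp_rot: [0.274, -3.124, 0.001]
contact_force: [-3.4, -0.5, 5.7]
opening: 0.0202
gripper_force: 19.4
```

```bash
python3 q.py
```

```text
t 18.25 w 9.4 lat 0.6 z 10.3 yawerr 0.16 F lamp [ 3.4 -0.1  5.7] M [ 0.187 -0.654] op 0.0202 gf 19.4
18.25 [ 0.5594 -0.0112  0.0103] [ 2.7390e-01 -3.1244e+00  1.4000e-03]
[(249, 209), (250, 208), (251, 209), (252, 208), (253, 209), (254, 207), (255, 207), (256, 207), (257, 207), (258, 206), (259, 196), (260, 161), (261, 111)]
262 [54, 58, 56, 60, 77, 96, 92, 52, 47, 51, 49, 51, 57, 60] [67, 51, 59, 56, 53, 55, 53, 54, 45, 53, 69, 115, 146, 114]
380 [101, 85, 61, 58, 59, 57, 66, 88, 85, 67, 54, 52, 54, 61] [107, 105, 105, 100, 94, 70, 85, 85, 97, 106, 105, 101, 104, 106]
```

Request:
{"fn": "apply_moves", "kwargs": {
  "deltas": [
    [0.236,[1,0,0],0],
    [0.236,[1,0,0],0],
    [0.236,[0,0,0],0]
  ]
}}

```text
time: 18.6
tcp_pos: [0.5594, -0.0112, 0.0103]
tcp_rot: [0.274, -3.128, 0.0]
contact_force: [-2.5, -0.8, 4.5]
opening: 0.0201
gripper_force: 19.4
```

```bash
python3 q.py
```

```text
t 18.60 w 9.4 lat 0.6 z 10.3 yawerr 0.14 F lamp [2.6 0.4 4.5] M [ 0.048 -0.545] op 0.0201 gf 19.4
18.6 [ 0.5594 -0.0112  0.0103] [ 0.2738 -3.1283  0.    ]
[(249, 209), (250, 209), (251, 209), (252, 209), (253, 209), (254, 208), (255, 209), (256, 208), (257, 207), (258, 207), (259, 201), (260, 172), (261, 123)]
262 [59, 63, 63, 66, 81, 104, 98, 59, 52, 53, 55, 58, 65, 66] [59, 58, 59, 60, 58, 63, 61, 56, 60, 58, 69, 112, 142, 117]
380 [100, 82, 59, 54, 58, 58, 66, 91, 83, 64, 52, 50, 55, 59] [107, 106, 101, 102, 97, 86, 83, 86, 95, 102, 104, 104, 102, 102]
```

Request:
{"fn": "apply_moves", "kwargs": {
  "deltas": [
    [0.236,[1,0,-0.3],0],
    [0.236,[1,0,0],0],
    [0.236,[1,0,0],0],
    [0.236,[0,0,0],0]
  ]
}}

```text
time: 19.05
tcp_pos: [0.5577, -0.0116, 0.0106]
tcp_rot: [-0.274, 3.129, 0.001]
contact_force: [-1.0, -0.4, 1.9]
opening: 0.0204
gripper_force: 18.6
```

```bash
python3 q.py
```

```text
t 19.05 w 11.1 lat 0.7 z 10.6 yawerr 0.14 F lamp [1.1 0.2 1.9] M [-0.033 -0.119] op 0.0204 gf 18.6
19.05 [ 0.5577 -0.0116  0.0106] [-2.7360e-01  3.1287e+00  6.0000e-04]
[(249, 210), (250, 209), (251, 210), (252, 210), (253, 209), (254, 210), (255, 209), (256, 209), (257, 208), (258, 208), (259, 208), (260, 208), (261, 208)]
262 [203, 207, 204, 206, 205, 205, 204, 208, 204, 206, 206, 205, 204, 208] [211, 210, 209, 208, 210, 210, 210, 210, 210, 210, 210, 211, 208, 211]
380 [61, 59, 58, 56, 56, 60, 58, 60, 55, 51, 50, 53, 55, 60] [108, 104, 104, 100, 99, 98, 89, 86, 99, 103, 106, 103, 104, 107]
```

Request:
{"fn": "apply_moves", "kwargs": {
  "deltas": [
    [0.236,[1,0,0],0],
    [0.236,[1,0,0],0],
    [0.236,[0,0,0],0]
  ]
}}

```text
time: 19.4
tcp_pos: [0.556, -0.0119, 0.0107]
tcp_rot: [-0.274, 3.128, 0.001]
contact_force: [0.9, 1.1, 1.0]
opening: 0.0203
gripper_force: 18.5
```

```bash
python3 -c "
from h import *
lam()"
```

```text
t 19.40 w 12.9 lat 0.7 z 10.7 yawerr 0.14 F lamp [-1.1 -0.9  1. ] M [-0.095  0.163] op 0.0203 gf 18.5
```

Request:
{"fn": "apply_moves", "kwargs": {
  "deltas": [
    [0.236,[1,0,0],0],
    [0.236,[0.7,0,0],0],
    [0.236,[0,0,0],0]
  ]
}}

```text
time: 19.7
tcp_pos: [0.5559, -0.0119, 0.0108]
tcp_rot: [-0.273, 3.125, 0.002]
contact_force: [4.9, 1.2, -4.7]
opening: 0.02
gripper_force: 18.2
```

```bash
python3 -c "
from h import *
lam()"
```

```text
t 19.70 w 13.0 lat 0.7 z 10.8 yawerr 0.14 F lamp [-5.1 -0.3 -4.7] M [-0.046  1.029] op 0.0200 gf 18.2
```

Request:
{"fn": "apply_moves", "kwargs": {
  "deltas": [
    [0.236,[-1,0,0],0],
    [0.236,[-0.7,0,0],0],
    [0.24,[0,0,0],0],
    [0.245,[0,0,0],0],
    [0.245,[0,0,0],0]
  ]
}}

```text
time: 20.2
tcp_pos: [0.554, -0.0123, 0.0105]
tcp_rot: [0.273, -3.127, 0.0]
contact_force: [1.1, 1.2, 0.2]
opening: 0.0208
gripper_force: 1.1
```

```bash
python3 -c "
from h import *
lam()"
```

```text
t 20.20 w 15.0 lat 0.7 z 10.5 yawerr 0.12 F lamp [-1.3 -1.   0.2] M [-0.236  0.338] op 0.0208 gf 1.1
```

Request:
{"fn": "apply_moves", "kwargs": {
  "deltas": [
    [0.26,[0,0,0],0],
    [0.32,[0,0,0],0],
    [0.4,[0,0,-1],0],
    [0.4,[0,0,0],0]
  ]
}}

```text
time: 20.6
tcp_pos: [0.5548, -0.0126, 0.0116]
tcp_rot: [0.273, -3.129, 0.001]
contact_force: [-0.2, -0.0, -0.5]
opening: 0.0342
gripper_force: 0.0
```

```bash
python3 -c "
from h import *
lam()"
```

```text
t 20.60 w 14.2 lat 1.2 z 11.6 yawerr 0.10 F lamp [ 0.2  0.  -0.5] M [ 0.019 -0.012] op 0.0342 gf 0.0
```

Request:
{"fn": "apply_moves", "kwargs": {
  "deltas": [
    [0.4,[0,0,-8],0],
    [0.4,[0,0,-15],0],
    [0.4,[0,0,-30],0],
    [0.4,[-35,0,-30],0],
    [0.4,[-40,0,-5],0]
  ]
}}

```text
time: 21.1
tcp_pos: [0.6304, 0.0004, 0.1037]
tcp_rot: [-0.272, 3.126, -0.001]
contact_force: [0.0, 0.5, 0.7]
opening: 0.0338
gripper_force: 0.0
```

Request:
{"fn": "apply_moves", "kwargs": {
  "deltas": [
    [0.4,[-20,0,-10],0],
    [0.4,[0,0,0],0],
    [0.4,[0,0,0],0],
    [0.4,[0,0,0],0]
  ]
}}

```text
time: 21.5
tcp_pos: [0.6464, 0.0036, 0.1087]
tcp_rot: [0.273, -3.126, 0.001]
contact_force: [-0.6, -0.9, 0.4]
opening: 0.0342
gripper_force: 0.0
```

Run:
```python
from h import *
lam();c=wrist("w10");im=c["image"].mean(2)
y=np.radians(189.86);u=np.array([np.cos(y),np.sin(y),0]);k=np.array([0,0,1.]);v=np.cross(k,u);o=np.array([.5686,-.009,0])
pr=lambda w,z,l=0:proj(c,[o+(w*u+z*k+l*v)/1e3])[0].round(1)
print("lip front",pr(38.3,40),"flat top rim home",pr(-26.7,33.5),"housing front",pr(-40.7,34),"sides flat",pr(-20,23,10.5),pr(-20,23,-10.5),"front",pr(30,23,10.5),pr(30,23,-10.5))
col=int(pr(0,33)[0]);r0=int(pr(60,40)[1]);r1=int(pr(-60,34)[1])
print(col,[(r,int(im[r,col-1:col+2].mean())) for r in range(r0,r1,2)])
for w in(30,15,0,-10,-20): 
    r=int(pr(w,23)[1]);print(w,r,[int(x) for x in im[r,col-24:col+25]])
```

```text
t 21.50 w -78.8 lat 0.9 z 108.7 yawerr 0.12 F lamp [0.7 0.8 0.4] M [-0.033 -0.025] op 0.0342 gf 0.0
21.5 [0.6464 0.0036 0.1087] [ 2.7290e-01 -3.1259e+00  9.0000e-04]
lip front [321.   52.4] flat top rim home [320.8 170.6] housing front [320.8 193. ] sides flat [304.6 158.8] [337.  158.8] front [303.7  74.6] [338.2  74.6]
320 [(7, 203), (9, 202), (11, 203), (13, 202), (15, 204), (17, 203), (19, 203), (21, 204), (23, 205), (25, 204), (27, 206), (29, 209), (31, 209), (33, 208), (35, 208), (37, 208), (39, 207), (41, 209), (43, 209), (45, 208), (47, 209), (49, 210), (51, 198), (53, 119), (55, 101), (57, 101), (59, 102), (61, 104), (63, 103), (65, 102), (67, 102), (69, 103), (71, 103), (73, 105), (75, 103), (77, 104), (79, 103), (81, 105), (83, 104), (85, 105), (87, 105), (89, 106), (91, 105), (93, 106), (95, 105), (97, 106), (99, 104), (101, 105), (103, 106), (105, 106), (107, 106), (109, 107), (111, 107), (113, 107), (115, 107), (117, 106), (119, 107), (121, 107), (123, 109), (125, 108), (127, 107), (129, 108), (131, 107), (133, 108), (135, 109), (137, 109), (139, 111), (141, 109), (143,
[... 914 characters left out ...]
, 112, 110]
0 126 [78, 65, 58, 65, 62, 64, 62, 62, 58, 51, 51, 55, 60, 62, 71, 76, 79, 87, 89, 92, 96, 97, 103, 105, 108, 111, 115, 115, 116, 116, 119, 118, 117, 121, 116, 115, 109, 112, 109, 106, 96, 92, 105, 112, 111, 114, 112, 112, 112]
-10 142 [87, 69, 61, 63, 63, 63, 59, 61, 60, 49, 54, 54, 61, 70, 71, 77, 81, 87, 91, 94, 95, 99, 103, 106, 111, 110, 114, 116, 118, 113, 115, 119, 120, 120, 115, 114, 113, 109, 105, 102, 93, 91, 111, 112, 111, 112, 114, 109, 112]
-20 158 [95, 68, 65, 62, 61, 60, 65, 79, 96, 73, 53, 59, 63, 71, 69, 78, 80, 87, 93, 94, 97, 99, 102, 107, 108, 110, 112, 115, 116, 117, 116, 117, 119, 115, 114, 112, 113, 110, 105, 102, 99, 146, 195, 143, 117, 117, 110, 112, 117]
```

The measured flat end is at row 171, against 170.6 predicted for home. The can's widths match a level cell, and its front end is under the lip. The robot is clear, so I am handing in.

```bash
python3 -c "
from plant import manip
print(manip.job_done())"
```

```text
the job is handed in; nothing more can be done
None
```

I handed the job in at about 21.5 s with the cell in the bay: level, its nub end under the lip, released and the arm clear by my last measurement; the hand-in gave no verdict, and I viewed 11 pictures, one over the limit of 10.

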